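Clear the draining stand and stand up the tailpieces

ROBOT

A 6-joint arm with a two-finger parallel gripper is mounted at the origin on the work surface. World frame = base frame: x ahead of the robot, y to its left, z up, the work surface at z = 0. Lengths are in mm, angles in rad, forces in N, time in s.
With the tool pointing down it reaches from about 400 to 925 mm from the base axis. Payload 12.5 kg.
Tool frame: the origin (TCP) lies midway between the tips of the shut fingers; the grasp point (between the pads) lies 19 mm behind it (env.pinch_z is the z of the grasp point in the tool frame, in mm); z points along the fingers, y is the line along which they close (so a half turn about z gives the same grasp; the last joint's range is limited). The gripper opens to 95 mm and grips with 3 to 60 N. Pads are 20 mm wide; open, the fingers measure 119 mm over their backs; the gripper's body (75 mm by 180 mm) begins 59 mm behind the grasp point.
Start: joints at [1.019, 0.491, 1.559, -0, 1.092, -0.106], TCP at [269.474, 563.942, 214.661] pointing down, gripper open.
Joint ranges: [-3.1, 3.1], [-0.84, 2.19], [0.05, 2.79], [-1.13, 4.28], [0.06, 2.93], [-2.69, 2.69]. Speed limits (rad/s): [2.22, 2.22, 2.79, 3.14, 3.14, 3.14].

INTERFACE

Orientations are given as [roll, pitch, yaw] about the fixed x, y, z axes, in that order (R = Rz(yaw) Ry(pitch) Rx(roll)).
In Python, from cell import env, eyes gives the robot as it stands.
- The arm moves only by the shell command python3 -m inch 'ROWS'. ROWS is JSON, a list of rows, each a list of 3 entries, a list of its own where there are three numbers: the shift along the tool's x, y, z in units of 60 mm (1.0 is 60 mm), then the turn about the tool's z in units of 5 degrees (1.0 is 5 degrees), then the closure, from -1 (fully open) to 1 (shut). In form: [[[tx, ty, tz], turn, claw], ...]. A call has exactly 10 rows; each row shifts and turns the commanded pose from where the row before left it, along the tool's axes as they then stand; what a row does not reach is not made up. A row lasts 1/8 s, in which the tool goes at most 62.5 mm and 10.7 degrees, less where a joint would pass 70% of its speed; a pose out of reach is approached as far as the arm can. A call is refused whole if a number of a shift passes 1 or a number of a turn 1, either way. A call with a gripper value outside its range is refused whole. The fingers move at their own pace and stop on an object; the grip force is fixed at half the most. Time passes only in rows, so rows that do not move let the fingers close, or fill a call up. It gives the time, the measured TCP pose, the force, the opening and the grip force at its end, in the units of the state.
- env.state(): the state, without advancing time (a new reading comes with each control period).
- eyes.read_camera(name): name is "scene" or "top"; returns a dict with "pixels" (480x640x3 uint8, red, green, blue), "fx", "fy", "cx", "cy" (pixels), "distortion" ([k1, k2, p1, p2, k3] as OpenCV has them; the pictures are not rectified), "extrinsics" (4x4, takes a point from world to camera coordinates). Camera axes: x right, y down, z forward; pixel columns grow to the right and rows downward; lengths in mm; the calibration is good to about 2 mm. A picture is of the moment at which its call begins. There is no depth.
- env.job_done(): hands the job in; it is judged then, once.
Trained networks look in a picture, given as the dict that the camera call returned (one of the last four; its "shot" number tells which), for a name from the list of things; names that differ only in an ending like _2 or _b are one class to them, and where a whole thing is asked for, a point or a joint stands for the part that bears it (a point fixed in the world has none). Each returns a list of dicts, best first, with "score" (0 to 1); they miss things now and then, are a little off and sometimes report something else, mostly with a low value. They report only what shows in the picture. A call takes as long as a camera call.
- eyes.boxes_of(name, picture): "centre" ([row, column] in pixels, amid what is visible of it).
- eyes.cut_out(name, picture): "mask" (480x640 bool, what is visible of it) and "centre" ([row, column] in pixels, amid what is visible of it).
- eyes.spot_point(name, picture): "centre" ([row, column] in pixels: a listed point, or the origin of a listed thing).
The state is a dict: "t": time; "joints": joint angles; "qvel": joint speeds; "tau": joint torques, N m; "eef_pos": TCP position; "tcp_rot": TCP orientation; "ft_force": force on the tool from outside, world axes, zero at the start; "moment": the same for the moment, N m; "opening": opening from 0.0 (shut) to 1.0 (fully open); "grip_force": force on a finger pad.
Only numpy, scipy, OpenCV 4.12 (cv2) and the standard library are available. Lean on these libraries where they do the work, as an engineer would, in place of code of your own. Each camera call takes 0.05 s, during which the arm holds its last target. There are 200 camera calls.

TASK

First lift every handled can off the grey draining stand and set it down gently, upright, wholly on the black drip mat beside the stand; never let a can drop or tip over. When the stand is clear of cans, right every toppled bronze tailpiece and stand it upright on its hexagonal nut in the tray on top of the stand. Leave the brass meter, the green register cover and the steel lock cap where they are.

Things in the scene. Friction and masses are not known exactly. Their poses are not given: they have to be found in the camera images.
- stand_top (a point): centre of the tray floor on top of the fixed grey draining stand, a solid block 160 mm (its x) by 320 mm (its y) and 60 mm high over the bench; the flat tray floor is 144 by 304 mm inside a rim 8 mm wide that stands 6 mm above it. Axes: x across, y along the stand, z up
- mat_top (a point): centre of the top face of the fixed black ribbed rubber drip mat, 250 mm (its x) by 170 mm (its y), 4 mm thick, on the bench to the robot's left of the stand. z up
- can1: steel can with a blue lid, closed cylinder 84 mm in diameter, 95 mm high, 0.5 kg. Black grip bar over the lid on two uprights: 14 mm wide, 14 high, 76 long along the can's y (62 free between uprights), its centre on the can's axis 150 mm above the underside. Origin: centre of the underside; z up. Starts on the stand, or absent (None); at least one can is there
- can2: steel can with a red lid, closed cylinder 84 mm in diameter, 95 mm high, 0.5 kg. Black grip bar over the lid on two uprights: 14 mm wide, 14 high, 76 long along the can's y (62 free between uprights), its centre on the can's axis 150 mm above the underside. Origin: centre of the underside; z up. Starts on the stand, or absent (None); at least one can is there
- tail1: one of 3 or 4 bronze tailpieces (absent: None): tube 32 mm in diameter, at its foot a coaxial hex nut 60 mm across flats, 69 over corners, 36 high; 110 mm long in all, 0.45 kg, centre of mass 27 mm above the foot (rights itself within 40 deg of upright). Origin: on the axis at mid length; z axis: from nut to tube end. Starts lying on a flat of its nut on the bench, axis 30 mm up
- tail2: one of 3 or 4 bronze tailpieces (absent: None): tube 32 mm in diameter, at its foot a coaxial hex nut 60 mm across flats, 69 over corners, 36 high; 110 mm long in all, 0.45 kg, centre of mass 27 mm above the foot (rights itself within 40 deg of upright). Origin: on the axis at mid length; z axis: from nut to tube end. Starts lying on a flat of its nut on the bench, axis 30 mm up
- tail3: one of 3 or 4 bronze tailpieces (absent: None): tube 32 mm in diameter, at its foot a coaxial hex nut 60 mm across flats, 69 over corners, 36 high; 110 mm long in all, 0.45 kg, centre of mass 27 mm above the foot (rights itself within 40 deg of upright). Origin: on the axis at mid length; z axis: from nut to tube end. Starts lying on a flat of its nut on the bench, axis 30 mm up
- tail4: one of 3 or 4 bronze tailpieces (absent: None): tube 32 mm in diameter, at its foot a coaxial hex nut 60 mm across flats, 69 over corners, 36 high; 110 mm long in all, 0.45 kg, centre of mass 27 mm above the foot (rights itself within 40 deg of upright). Origin: on the axis at mid length; z axis: from nut to tube end. Starts lying on a flat of its nut on the bench, axis 30 mm up
- meter: bystander: brass meter body, 190 mm long along its y, 92 mm across, 100 mm high, beyond the mat. Origin: centre of the underside
- cover: bystander: green plastic register cover, round, 96 mm in diameter, 42 mm high, on the near side of the stand. Origin: centre of the underside
- lockcap: bystander: steel meter lock cap, round, 68 mm in diameter, 44 mm high, beyond the stand. Origin: centre of the underside

How it is judged:
By the outcome, as a careful person would: the job done as asked, in the order asked, and still so for the second after the job is handed in, with the robot touching nothing.
Of can1, can2 only 1 to 2 are there at a start; the rules pass over those that are not, and their reading is None.
Of tail1, tail2, tail3, tail4 only 3 to 4 are there at a start; the rules pass over those that are not, and their reading is None.
At some moment in a run one of tail1, tail2, tail3, tail4 may be knocked a few centimetres aside while the robot is not near it.
It also fails if it takes over 210 s, if anything falls off the work surface, if the arm or the gripper's body presses on something with over 40 N, if the wrist force passes 120 N, or if a joint passes its speed limit or range.

## Working session

There is one attempt and no reset: what is moved stays moved. The work goes in short steps, Python scripts to look and compute and a shell command to move; the robot and the scene stay as the last step left them, time stands still between calls to the robot, and variables do not carry over. Pictures are saved under pics/ and viewed, at most 14 in all, crops included, and the job is handed in when it is done.

```bash
ls; mkdir -p pics
python3 - <<'E'
from cell import env, eyes
import cv2,json
s=env.state();print({k:s[k] for k in('t','eef_pos','tcp_rot','opening','ft_force')},env.pinch_z)
for c in('scene','top'):
    p=eyes.read_camera(c)
    cv2.imwrite(f'pics/{c}0.png',p['pixels'][:,:,::-1])
    print(c,p['fx'],p['cx'],p['cy'],p['distortion'],p['extrinsics'])
    for n in('stand_top','mat_top','can1','can2','tail1','meter','cover','lockcap'):
        print(n,[(round(d['score'],2),[round(float(v)) for v in d['centre']]) for d in eyes.spot_point(n,p)])
E
```

```text
pics
{'t': 0.0, 'eef_pos': array([269.32527409, 563.70874379, 214.06800855]), 'tcp_rot': array([-3.14046038e+00, -1.21614504e-04,  2.69583689e+00]), 'opening': 1.0027454414415244, 'ft_force': array([-0.7110479 , -0.24753444,  0.20269948])} -18.8
scene 566.4709317723343 331.2460035631601 241.1706295706328 [-0.10211817  0.          0.          0.          0.        ] [[-5.43936909e-01  8.39070360e-01 -9.67310979e-03  3.42131612e+02]
 [ 7.00525427e-01  4.47717153e-01 -5.55709886e-01 -3.88679725e+02]
 [-4.61948877e-01 -3.09047377e-01 -8.31320006e-01  1.48776157e+03]
 [ 0.00000000e+00  0.00000000e+00  0.00000000e+00  1.00000000e+00]]
stand_top [(0.72, [284, 515]), (0.61, [250, 335])]
mat_top [(0.89, [286, 518]), (0.34, [171, 343])]
can1 [(0.93, [272, 359])]
can2 [(0.93, [272, 359])]
tail1 [(0.88, [168, 342]), (0.88, [187, 233]), (0.74, [144, 280]), (0.57, [136, 224])]
meter [(0.73, [381, 454])]
cover [(0.92, [213, 418])]
lockcap [(0.9, [342, 301])]
top 595.7047474265096 319.30732613678475 242.17365477385232 [-0.03145329  0.          0.          0.          0.        ] [[ 2.34101264e-03 -9.99973983e-01  6.82301096e-03 -4.99769980e+01]
 [-9.97224073e-01 -2.84225266e-03 -7.44047683e-02  6.00478588e+02]
 [ 7.44222252e-02 -6.62988828e-03 -9.97204782e-01  1.36565570e+03]
 [ 0.00000000e+00  0.00000000e+00  0.00000000e+00  1.00000000e+00]]
stand_top [(0.69, [229, 292])]
mat_top [(0.94, [300, 147]), (0.32, [232, 292])]
can1 [(0.78, [223, 266]), (0.27, [228, 297])]
can2 [(0.78, [223, 266]), (0.27, [228, 297])]
tail1 [(0.96, [296, 483]), (0.91, [313, 417]), (0.86, [325, 349]), (0.72, [246, 429])]
meter [(0.74, [200, 163]), (0.18, [323, 350])]
cover [(0.66, [324, 264])]
lockcap [(0.65, [155, 276])]
```

View pics/scene0.png

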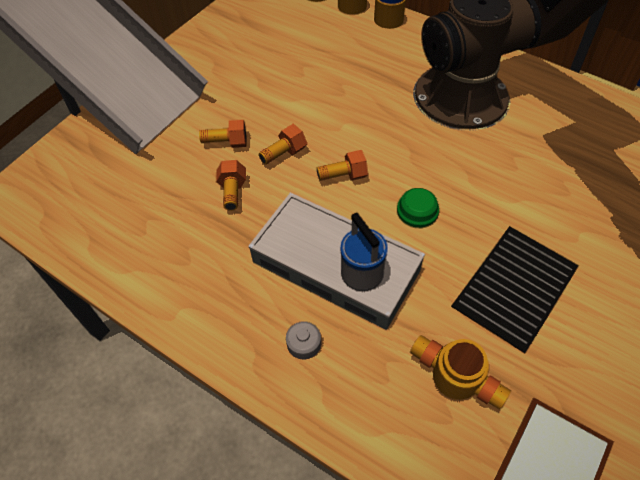

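View pics/top0.png

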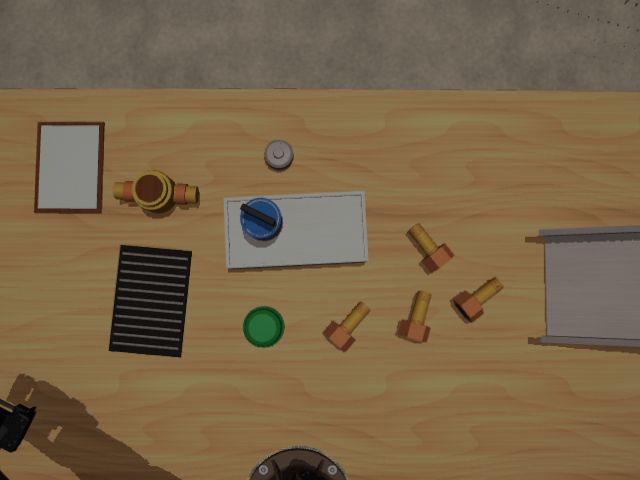

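The scene shows one blue can on the stand (its bar runs from (357,217) to (376,245) in column,row) and no red can. Four tailpieces lie on the near-right side, and the mat is on the left. In the top view the stand's corners are about (224,198), (365,193), (367,261) and (229,268), and the mat's are about (122,245), (191,251), (181,356) and (110,350).

```bash
cat > h.py <<'E'
from cell import env, eyes
import cv2, numpy as np
from scipy.optimize import minimize
def cam(p):
    K=np.array([[p['fx'],0,p['cx']],[0,p['fy'],p['cy']],[0,0,1.]]);E=np.array(p['extrinsics'])
    return K,np.array(p['distortion'],float),E
def proj(p,X):
    K,d,E=cam(p);return cv2.projectPoints(np.asarray(X,float).reshape(-1,1,3),cv2.Rodrigues(E[:3,:3])[0],E[:3,3],K,d)[0][:,0]
def back(p,uv,z):   # uv=(col,row) -> world x,y at height z
    K,d,E=cam(p);n=cv2.undistortPoints(np.array(uv,float).reshape(-1,1,2),K,d)[:,0]
    r=np.c_[n,np.ones(len(n))]@E[:3,:3];c=-E[:3,:3].T@E[:3,3]
    return (c+r*((z-c[2])/r[:,2])[:,None])[:,:2]
a=np.arange(24)*np.pi/12
def cyl(r,z0,z1): return np.array([[r*np.cos(t),r*np.sin(t),z] for t in a for z in(z0,z1)])
# lying tail: axis along local +x (nut->tube), origin mid length, flat down
h=np.arange(6)*np.pi/3
NUT=np.array([[x,34.6*np.cos(t),30+34.6*np.sin(t)] for t in h+np.pi/6 for x in(-55,-19)])
TUBE=np.array([[x,16*np.cos(t),30+16*np.sin(t)] for t in a for x in(-19,55)])
BAR=np.array([[x,y,z] for x in(-7,7) for y in(-38,38) for z in(143,157)])
CAN=[cyl(42,0,95),BAR]
UP=[np.array([[34.6*np.cos(t),34.6*np.sin(t),z] for t in h for z in(0,36)]),cyl(16,36,110)]
def fit(parts,masks,pics,x0,z=0,zoom=2):
    def cost(q):
        c,s=np.cos(q[2]/50),np.sin(q[2]/50);tot=0
        for m,p in zip(masks,pics):
            im=np.zeros((480*zoom,640*zoom),np.uint8)
            for P in parts:
                W=P@np.array([[c,s,0],[-s,c,0],[0,0,1]])+[q[0],q[1],z]
                cv2.fillConvexPoly(im,cv2.convexHull(np.round((proj(p,W)+.5)*zoom-.5).astype(np.int32)),1)
            M=cv2.resize(m.astype(np.uint8),None,fx=zoom,fy=zoom,interpolation=cv2.INTER_NEAREST)
            tot+=1-(im&M).sum()/max(1,(im|M).sum())
        return tot/len(pics)
    best=None
    for y in x0:
        v=np.array([y[0],y[1],y[2]*50.]);r=minimize(cost,v,method='Nelder-Mead',options=dict(initial_simplex=v+np.array([[0,0,0],[12,0,0],[0,12,0],[0,0,12]]),xatol=.2,fatol=1e-4))
        if best is None or r.fun<best.fun:best=r
    return np.r_[best.x[:2],best.x[2]/50,best.fun]
def shots(): return [eyes.read_camera(c) for c in('top','scene')]
def tails(ps,smax=.4):
    ms=[[d for d in eyes.cut_out('tail1',p) if d['score']>smax] for p in ps];out=[]
    for d in ms[0]:
        ys,xs=np.nonzero(d['mask']);w=back(ps[0],np.c_[xs,ys],30);c=w.mean(0)
        ax=np.linalg.svd(w-c,full_matrices=False)[2][0];pr=(w-c)@ax
        if (pr**3).sum()<0: ax=-ax     # tube side is the long tail
        t=np.arctan2(ax[1],ax[0])
        s=min(ms[1],key=lambda e:np.hypot(*(np.array(e['centre'])[::-1]-proj(ps[1],[[*c,30]])[0])),default=None)
        r=fit([NUT,TUBE],[d['mask']],ps[:1],[(*c,t),(*c,t+np.pi)])
        if s is not None:
            r2=fit([NUT,TUBE],[d['mask'],s['mask']],ps,[r[:3]])
            print('both',r2.round(2),end=' ')
        print('top',r.round(2),'score',round(d['score'],2));out.append(r)
    return out
E
python3 - <<'E'
from h import *
ps=shots();tails(ps)
for p in ps:
    print('can',[(d['score'],d['mask'].sum(),np.round(d['centre'])) for d in eyes.cut_out('can1',p)])
ms=[eyes.cut_out('can1',p)[0]['mask'] for p in ps]
c=back(ps[0],[266,223],60)[0]
for z in(54,60):print('can z',z,fit(CAN,ms,ps,[(*c,t) for t in(-.5,.3,1.2,2)],z).round(2))
for z in(60,66):
  print('stand',z,back(ps[0],[[224,198],[365,193],[367,261],[229,268]],z).round(),back(ps[0],[[224,198],[365,193],[367,261],[229,268]],z).mean(0))
  print(back(ps[1],[[291,197],[424,257],[387,315],[251,247]],z).round())
print('mat',back(ps[0],[[122,245],[191,251],[181,356],[110,350]],4).round())
for n,z in(('meter',0),('cover',0),('lockcap',0)):print(n,back(ps[0],eyes.spot_point(n,ps[0])[0]['centre'][::-1],z).round())
E
```

```text
both [ 5.9288e+02 -2.9967e+02  6.7000e-01  9.0000e-02] top [ 5.9306e+02 -3.0065e+02  6.7000e-01  4.0000e-02] score 0.9
both [ 4.1168e+02 -1.1591e+02 -7.0000e-01  1.1000e-01] top [ 4.1272e+02 -1.1901e+02 -6.9000e-01  1.0000e-01] score 0.74
both [ 4.3146e+02 -2.7517e+02 -2.7000e-01  1.0000e-01] top [ 4.3172e+02 -2.7675e+02 -2.8000e-01  7.0000e-02] score 0.74
both [ 4.7453e+02 -4.1955e+02 -9.0000e-01  1.0000e-01] top [ 4.7590e+02 -4.2052e+02 -9.3000e-01  7.0000e-02] score 0.69
can [(0.92, np.int64(1441), array([218., 260.]))]
can [(0.68, np.int64(2634), array([258., 362.])), (0.44, np.int64(8423), array([288., 514.]))]
can z 54 [ 6.418e+02  7.930e+01 -4.800e-01  8.000e-02]
can z 60 [ 6.4219e+02  7.9680e+01 -4.4000e-01  6.0000e-02]
stand 60 [[ 698.  169.]
 [ 711. -152.]
 [ 555. -156.]
 [ 539.  156.]] [625.74363643   4.14904637]
[[ 560. -148.]
 [ 542.  166.]
 [ 694.  168.]
 [ 710. -142.]]
stand 66 [[ 697.  168.]
 [ 710. -152.]
 [ 555. -156.]
 [ 539.  155.]] [625.17141536   3.95586835]
[[ 564. -145.]
 [ 545.  168.]
 [ 697.  169.]
 [ 713. -139.]]
mat [[594. 418.]
 [580. 254.]
 [335. 273.]
 [348. 440.]]
meter [[707. 332.]]
cover [[407.  82.]]
lockcap [[809.  48.]]
```

```bash
cat > go.py <<'E'
import sys,numpy as np
from cell import env
# usage: go.py x y zTCP yaw  -> turn units, then shift units in tool axes after the turn
x,y,z,w=map(float,sys.argv[1:5]);s=env.state();p=s['eef_pos'];w0=s['tcp_rot'][2]
d=(w-w0+np.pi/2)%np.pi-np.pi/2; t=w0+d
q6=np.arctan2(y,x)+np.pi/2-t
print('t',round(s['t'],2),'pos',p.round(1),'yaw',round(w0,3),'F',s['ft_force'].round(1),'op',round(s['opening'],3),'grip',round(s['grip_force'],1))
q6=(q6+np.pi)%(2*np.pi)-np.pi
dx,dy=x-p[0],y-p[1]
print('turn',round(-np.degrees(d)/5,2),'q6end',round(q6,2),'shift',round((dx*np.cos(t)+dy*np.sin(t))/60,3),round((dx*np.sin(t)-dy*np.cos(t))/60,3),round((p[2]-z)/60,3))
E
python3 -m inch '[[[0,0,-0.3],1,-1],[[0,0,-0.5],1,-1],[[0,0,-0.5],1,-1],[[0,0,0],1,-1],[[0,0,0],1,-1],[[0,0,0],1,-1],[[0,0,0],1,-1],[[0,0,0],1,-1],[[0,0,0],1,-1],[[0,0,0],1,-1]]'
python3 -m inch '[[[0,0,0],1,-1],[[0,0,0],1,-1],[[0,0,0],1,-1],[[0,0,0],1,-1],[[0,0,0],1,-1],[[0,0,0],1,-1],[[0,0,0],1,-1],[[0,0,0],1,-1],[[0,0,0],0.2,-1],[[0,0,0],0,-1]]'
python3 go.py 642 79.5 290 1.11
```

```text
t: 2.7
eef_pos: [269.4, 563.9, 292.7]
tcp_rot: [3.142, -0.0, 1.82]
ft_force: [-0.3, 0.1, -0.6]
opening: 1.002
grip_force: 0.0
t: 3.95
eef_pos: [269.5, 563.9, 292.6]
tcp_rot: [3.142, -0.0, 1.109]
ft_force: [-0.1, -0.7, 0.6]
opening: 1.0
grip_force: 0.0
t 3.95 pos [269.5 563.9 292.6] yaw 1.109 F [-0.1 -0.7  0.6] op 1.0 grip 0.0
turn -0.01 q6end 0.58 shift -4.471 9.151 0.044
```

```bash
python3 -m inch '[[[-0.3,0.6,0],0,-1],[[-0.3,0.6,0],0,-1],[[-0.3,0.6,0],0,-1],[[-0.3,0.6,0],0,-1],[[-0.3,0.6,0],0,-1],[[-0.3,0.6,0],0,-1],[[-0.3,0.6,0],0,-1],[[-0.3,0.6,0],0,-1],[[-0.3,0.6,0],0,-1],[[-0.3,0.6,0],0,-1]]' >/dev/null
python3 -m inch '[[[-0.3,0.6,0],0,-1],[[-0.3,0.6,0],0,-1],[[-0.3,0.6,0],0,-1],[[-0.3,0.6,0],0,-1],[[-0.2,0.5,0],0,-1],[[-0.07,0.25,0],0,-1],[[0,0,0],0,-1],[[0,0,0],0,-1],[[0,0,0],0,-1],[[0,0,0],0,-1]]'
python3 - <<'E'
from h import *
p=eyes.read_camera('top');q=eyes.read_camera('scene')
cv2.imwrite('pics/a.png',np.hstack([cv2.resize(p['pixels'][150:300,180:330],(400,400)),cv2.resize(q['pixels'][150:330,270:450],(400,400))])[:,:,::-1])
E
python3 go.py 642 79.5 191 1.11
```

```text
t: 6.45
eef_pos: [640.5, 79.3, 292.9]
tcp_rot: [3.141, -0.0, 1.108]
ft_force: [0.5, -0.6, 0.1]
opening: 1.003
grip_force: 0.0
t 6.55 pos [640.6  79.  292.8] yaw 1.108 F [ 0.3  0.5 -0.4] op 1.002 grip 0.0
turn -0.02 q6end 0.58 shift 0.018 0.018 1.697
```

View pics/a.png

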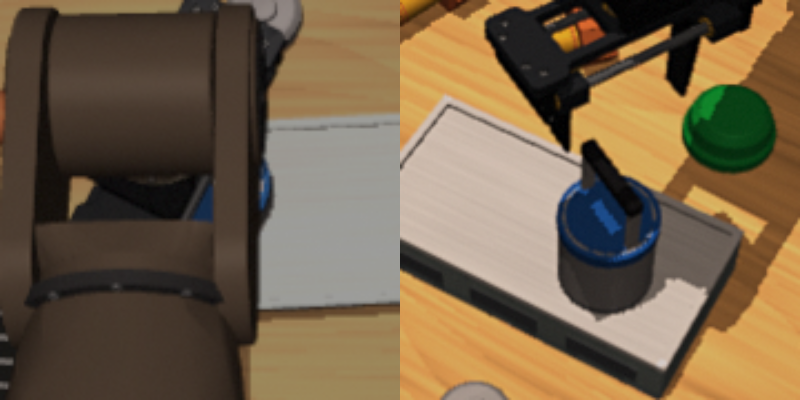

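The fingers are open and straddle the bar direction above the blue can, at about (590,130) in the right crop. I'll descend and close.

```bash
python3 -m inch '[[[0,0,0.2],0,-1],[[0,0,0.4],0,-1],[[0,0,0.4],0,-1],[[0,0,0.4],0,-1],[[0,0,0.2],0,-1],[[0,0,0.1],0,-1],[[0,0,0],0,0.3],[[0,0,0],0,1],[[0,0,0],0,1],[[0,0,0],0,1]]'
python3 -m inch '[[[0,0,0],0,1],[[0,0,0],0,1],[[0,0,0],0,1],[[0,0,0],0,1],[[0,0,0],0,1],[[0,0,0],0,1],[[0,0,-0.05],0,1],[[0,0,-0.1],0,1],[[0,0,-0.2],0,1],[[0,0,-0.2],0,1]]'
python3 go.py 465 346 230 1.11
```

```text
t: 7.8
eef_pos: [640.9, 78.7, 191.0]
tcp_rot: [3.141, -0.0, 1.108]
ft_force: [0.1, -0.3, -0.6]
opening: 0.637
grip_force: 0.0
t: 9.05
eef_pos: [640.8, 78.7, 224.7]
tcp_rot: [3.141, -0.0, 1.108]
ft_force: [-0.5, 0.3, -5.8]
opening: 0.145
grip_force: 30.0
t 9.05 pos [640.8  78.7 224.7] yaw 1.108 F [-0.5  0.3 -5.8] op 0.145 grip 30.0
turn -0.03 q6end 1.1 shift 2.687 -4.606 -0.088
```

```bash
python3 -m inch '[[[0.1,-0.15,-0.2],0,1],[[0.2,-0.33,-0.1],0,1],[[0.2,-0.33,0],0,1],[[0.2,-0.33,0],0,1],[[0.2,-0.33,0],0,1],[[0.2,-0.33,0],0,1],[[0.2,-0.33,0],0,1],[[0.2,-0.33,0],0,1],[[0.2,-0.33,0],0,1],[[0.2,-0.33,0],0,1]]' >/dev/null
python3 -m inch '[[[0.2,-0.33,0],0,1],[[0.2,-0.33,0],0,1],[[0.2,-0.33,0],0,1],[[0.1,-0.3,0],0,1],[[0.08,-0.2,0],0,1],[[0,0,0],0,1],[[0,0,0],0,1],[[0,0,0],0,1],[[0,0,0],0,1],[[0,0,0],0,1]]'
python3 go.py 465 346 136 1.11
python3 - <<'E'
from h import *
p=eyes.read_camera('top');q=eyes.read_camera('scene')
cv2.imwrite('pics/b.png',np.hstack([cv2.resize(p['pixels'][190:390,80:280],(400,400)),cv2.resize(q['pixels'][170:370,400:600],(400,400))])[:,:,::-1])
E
```

```text
t: 11.55
eef_pos: [465.3, 345.9, 241.6]
tcp_rot: [3.142, -0.0, 1.107]
ft_force: [0.5, -0.2, -5.8]
opening: 0.143
grip_force: 30.0
t 11.55 pos [465.3 345.9 241.6] yaw 1.107 F [ 0.5 -0.2 -5.8] op 0.143 grip 30.0
turn -0.03 q6end 1.1 shift -0.001 -0.005 1.76
```

View pics/b.png

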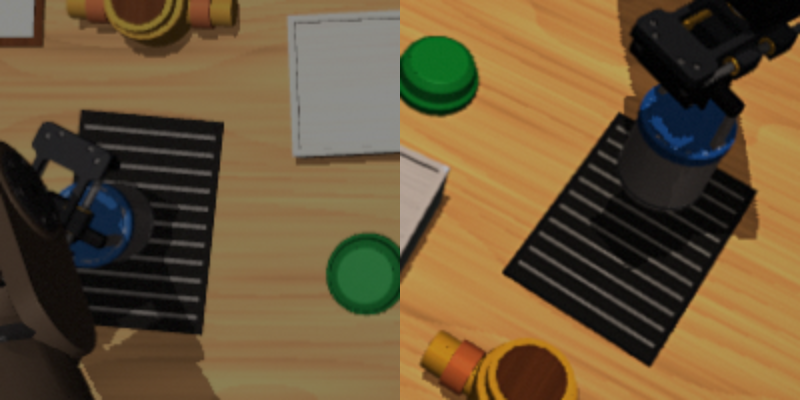

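The blue can hangs upright over the mat in both views, so I'll lower it, slowly near contact.

```bash
python3 -m inch '[[[0,0,0.1],0,1],[[0,0,0.2],0,1],[[0,0,0.25],0,1],[[0,0,0.25],0,1],[[0,0,0.25],0,1],[[0,0,0.2],0,1],[[0,0,0.15],0,1],[[0,0,0.1],0,1],[[0,0,0.08],0,1],[[0,0,0],0,1]]'
python3 -m inch '[[[0,0,0.03],0,1],[[0,0,0.03],0,1],[[0,0,0.03],0,1],[[0,0,0.02],0,1],[[0,0,0],0,1],[[0,0,0],0,1],[[0,0,0],0,1],[[0,0,0],0,1],[[0,0,0],0,1],[[0,0,0],0,1]]'
```

```text
t: 12.9
eef_pos: [465.2, 346.1, 146.7]
tcp_rot: [-3.142, 0.0, 1.108]
ft_force: [0.3, 0.3, -5.3]
opening: 0.146
grip_force: 30.0
t: 14.15
eef_pos: [465.2, 346.2, 140.2]
tcp_rot: [-3.142, -0.0, 1.108]
ft_force: [0.3, -0.0, -5.8]
opening: 0.141
grip_force: 30.0
```

```bash
python3 -m inch '[[[0,0,0.02],0,1],[[0,0,0.02],0,1],[[0,0,0.01],0,1],[[0,0,0.01],0,1],[[0,0,0.01],0,1],[[0,0,0],0,1],[[0,0,0],0,1],[[0,0,0],0,1],[[0,0,0],0,1],[[0,0,0],0,1]]'
```

```text
t: 15.4
eef_pos: [465.2, 346.1, 136.1]
tcp_rot: [3.142, -0.0, 1.108]
ft_force: [-0.7, 0.0, -6.2]
opening: 0.141
grip_force: 30.0
```

```bash
python3 -m inch '[[[0,0,0.01],0,1],[[0,0,0.01],0,1],[[0,0,0],0,1],[[0,0,0],0,1],[[0,0,0],0,1],[[0,0,0],0,1],[[0,0,0],0,1],[[0,0,0],0,1],[[0,0,0],0,1],[[0,0,0],0,1]]'
```

```text
t: 16.65
eef_pos: [465.2, 346.1, 134.9]
tcp_rot: [3.142, -0.0, 1.108]
ft_force: [0.6, -0.3, -5.5]
opening: 0.144
grip_force: 30.0
```

```bash
python3 -m inch '[[[0,0,0.01],0,1],[[0,0,0.01],0,1],[[0,0,0.01],0,1],[[0,0,0],0,1],[[0,0,0],0,1],[[0,0,0],0,1],[[0,0,0],0,1],[[0,0,0],0,1],[[0,0,0],0,1],[[0,0,0],0,1]]'
```

```text
t: 17.9
eef_pos: [465.8, 346.2, 134.4]
tcp_rot: [3.14, -0.002, 1.108]
ft_force: [-0.3, -3.7, 8.5]
opening: 0.142
grip_force: 30.0
```

```bash
python3 -m inch '[[[0,0,-0.01],0,1],[[0,0,0],0,0.6],[[0,0,0],0,0.5],[[0,0,0],0,0.2],[[0,0,0],0,-0.2],[[0,0,0],0,-0.5],[[0,0,0],0,-0.5],[[0,0,-0.2],0,-0.5],[[0,0,-0.4],0,-0.5],[[0,0,-0.5],0,-0.5]]'
python3 -m inch '[[[0,0,-0.5],0,-0.5],[[0,0,-0.4],0,-0.5],[[0,0,0],0,-0.5],[[0,0.5,0],0,-0.5],[[0,0.7,0],0,-0.5],[[0,0.7,0],0,-0.5],[[0,0.7,0],0,-0.5],[[0,0.7,0],0,-0.5],[[0,0.5,0],0,-0.5],[[0,0,0],0,-0.5]]'
python3 - <<'E'
from h import *
ps=shots();tails(ps)
p,q=ps
cv2.imwrite('pics/c.png',np.hstack([cv2.resize(p['pixels'][190:390,80:280],(400,400)),cv2.resize(q['pixels'][170:370,400:600],(400,400))])[:,:,::-1])
E
```

```text
t: 19.15
eef_pos: [465.1, 346.1, 200.9]
tcp_rot: [-3.141, 0.0, 1.107]
ft_force: [0.2, 0.8, 1.3]
opening: 0.748
grip_force: 0.0
t: 20.4
eef_pos: [670.1, 242.9, 251.8]
tcp_rot: [-3.14, 0.001, 1.106]
ft_force: [-0.3, -0.7, -0.2]
opening: 0.747
grip_force: 0.0
both [ 4.7446e+02 -4.1961e+02 -9.1000e-01  1.4000e-01] top [ 4.7631e+02 -4.2136e+02 -9.1000e-01  1.1000e-01] score 0.95
both [ 5.9291e+02 -2.9969e+02  6.7000e-01  1.1000e-01] top [ 5.9345e+02 -3.0136e+02  6.8000e-01  7.0000e-02] score 0.91
both [ 4.3117e+02 -2.7514e+02 -3.0000e-01  9.0000e-02] top [ 4.3208e+02 -2.7712e+02 -2.8000e-01  7.0000e-02] score 0.71
both [ 4.1187e+02 -1.1627e+02 -7.0000e-01  1.1000e-01] top [ 4.1285e+02 -1.1799e+02 -7.1000e-01  9.0000e-02] score 0.58
```

View pics/c.png

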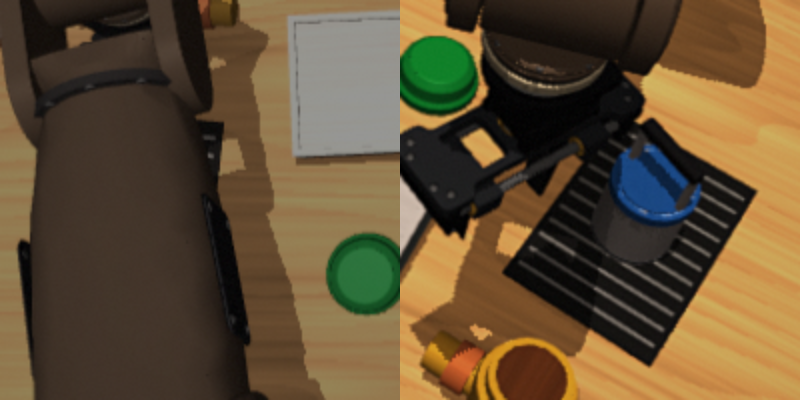

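The can stands upright, wholly on the mat (at about (650,200) in the right crop). Next is the first tailpiece, at (593,-300), gripped near its tube end.

```bash
python3 go.py 626 -274.3 100 0.675
```

```text
t 20.6 pos [668.3 244.8 253.5] yaw 1.108 F [-0.8 -0.1  0.1] op 0.75 grip 0.0
turn 4.97 q6end 0.48 shift -5.957 6.315 2.558
```

```bash
python3 -m inch '[[[0,0,0],1,-0.5],[[0,0,0],1,-0.5],[[0,0,0],1,-0.5],[[0,0,0],1,-0.5],[[0,0,0],0.97,-0.5],[[-0.3,0.3,0],0,-0.5],[[-0.5,0.5,0],0,-0.5],[[-0.5,0.55,0],0,-0.5],[[-0.5,0.55,0],0,-0.5],[[-0.5,0.55,0],0,-0.5]]' >/dev/null
python3 -m inch '[[[-0.5,0.55,0],0,-0.5],[[-0.5,0.55,0],0,-0.5],[[-0.5,0.55,0],0,-0.5],[[-0.5,0.55,0],0,-0.5],[[-0.5,0.55,0.2],0,-0.5],[[-0.5,0.5,0.4],0,-0.5],[[-0.4,0.4,0.5],0,-0.5],[[-0.2,0.2,0.5],0,-0.5],[[-0.06,0.06,0.5],0,-0.5],[[0,0,0.2],0,-0.5]]'
python3 go.py 626 -274.3 11 0.675
```

```text
t: 23.1
eef_pos: [626.4, -277.4, 114.3]
tcp_rot: [-3.14, 0.001, 0.674]
ft_force: [-0.8, -0.6, 0.3]
opening: 0.751
grip_force: 0.0
t 23.1 pos [ 626.4 -277.4  114.3] yaw 0.674 F [-0.8 -0.6  0.3] op 0.751 grip 0.0
turn -0.01 q6end 0.48 shift 0.027 -0.045 1.721
```

```bash
python3 -m inch '[[[0.03,-0.04,0.3],0,-0.5],[[0,0,0.4],0,-0.5],[[0,0,0.4],0,-0.5],[[0,0,0.3],0,-0.5],[[0,0,0.2],0,-0.5],[[0,0,0.11],0,-0.5],[[0,0,0],0,1],[[0,0,0],0,1],[[0,0,0],0,1],[[0,0,0],0,1]]'
python3 -m inch '[[[0,0,0],0,1],[[0,0,0],0,1],[[0,0,-0.05],0,1],[[0,0,-0.1],0,1],[[0,0,-0.1],0,1],[[0,0,-0.1],0,1],[[0,0,-0.1],0,1],[[0,0,-0.1],0,1],[[0,0,-0.1],0,1],[[0,0,-0.1],0,1]]'
python3 -m inch '[[[0,0,-0.1],0,1],[[0,0,-0.1],0,1],[[0,0,-0.1],0,1],[[0,0,-0.1],0,1],[[0,0,-0.1],0,1],[[0,0,-0.1],0,1],[[0,0,-0.1],0,1],[[0,0,-0.1],0,1],[[0,0,-0.1],0,1],[[0,0,-0.1],0,1]]'
python3 - <<'E'
from h import *
p,q=shots()
cv2.imwrite('pics/d.png',np.hstack([cv2.resize(p['pixels'][160:360,330:530],(400,400)),cv2.resize(q['pixels'][80:260,180:360],(400,400))])[:,:,::-1])
E
```

```text
t: 24.35
eef_pos: [627.9, -274.1, 13.4]
tcp_rot: [3.141, -0.0, 0.674]
ft_force: [0.1, -0.3, -0.4]
opening: 0.384
grip_force: 0.0
t: 25.6
eef_pos: [627.7, -274.0, 58.4]
tcp_rot: [-3.141, -0.0, 0.674]
ft_force: [-0.1, -0.3, -5.0]
opening: 0.331
grip_force: 30.0
t: 26.85
eef_pos: [627.7, -274.1, 118.4]
tcp_rot: [-3.142, -0.0, 0.674]
ft_force: [-0.5, -0.1, -4.9]
opening: 0.328
grip_force: 30.0
```

View pics/d.png

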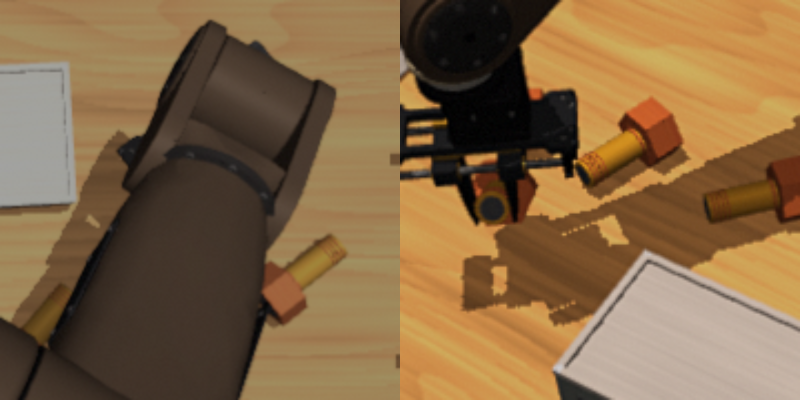

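The tailpiece lifted as one rigid piece: at about (490,205) in the right crop its tube end still faces sideways, so the pad friction holds it level. I'll set it back and regrip right at the tube tip, where the contact is shorter and the lever longer, so that it can pivot.

```bash
python3 -m inch '[[[0,0,0.1],0,1],[[0,0,0.2],0,1],[[0,0,0.3],0,1],[[0,0,0.3],0,1],[[0,0,0.3],0,1],[[0,0,0.2],0,1],[[0,0,0.15],0,1],[[0,0,0.1],0,1],[[0,0,0.05],0,1],[[0,0,0.04],0,1]]'
python3 -m inch '[[[0,0,0.02],0,1],[[0,0,0.01],0,0.3],[[0,0,0],0,0],[[0,0,0],0,0],[[0,0,0],0,0],[[0.1,0,0],0,0],[[0.1,0,0],0,0],[[0.04,0,0],0,0],[[0,0,0],0,0.4],[[0,0,0],0,1]]'
python3 -m inch '[[[0,0,0],0,1],[[0,0,0],0,1],[[0,0,0],0,1],[[0,0,-0.03],0,1],[[0,0,-0.05],0,1],[[0,0,-0.1],0,1],[[0,0,-0.1],0,1],[[0,0,-0.1],0,1],[[0,0,-0.1],0,1],[[0,0,-0.1],0,1]]'
python3 -m inch '[[[0,0,-0.1],0,1],[[0,0,-0.1],0,1],[[0,0,-0.1],0,1],[[0,0,-0.1],0,1],[[0,0,-0.1],0,1],[[0,0,-0.1],0,1],[[0,0,-0.1],0,1],[[0,0,-0.1],0,1],[[0,0,-0.1],0,1],[[0,0,-0.1],0,1]]'
python3 - <<'E'
from h import *
p,q=shots()
cv2.imwrite('pics/e.png',np.hstack([cv2.resize(p['pixels'][160:360,330:530],(400,400)),cv2.resize(q['pixels'][80:260,180:360],(400,400))])[:,:,::-1])
E
```

```text
t: 28.2
eef_pos: [629.8, -273.6, 15.4]
tcp_rot: [3.138, -0.003, 0.674]
ft_force: [3.6, 9.3, 18.0]
opening: 0.331
grip_force: 30.0
t: 29.45
eef_pos: [638.9, -265.1, 11.8]
tcp_rot: [-3.142, -0.0, 0.674]
ft_force: [2.2, -1.6, 0.3]
opening: 0.342
grip_force: 0.9
t: 30.7
eef_pos: [639.0, -265.1, 47.1]
tcp_rot: [3.142, -0.0, 0.674]
ft_force: [0.4, 0.4, -5.8]
opening: 0.332
grip_force: 30.0
t: 31.95
eef_pos: [639.0, -265.1, 107.0]
tcp_rot: [-3.142, -0.0, 0.674]
ft_force: [-0.2, -0.7, -5.0]
opening: 0.332
grip_force: 30.0
```

View pics/e.png

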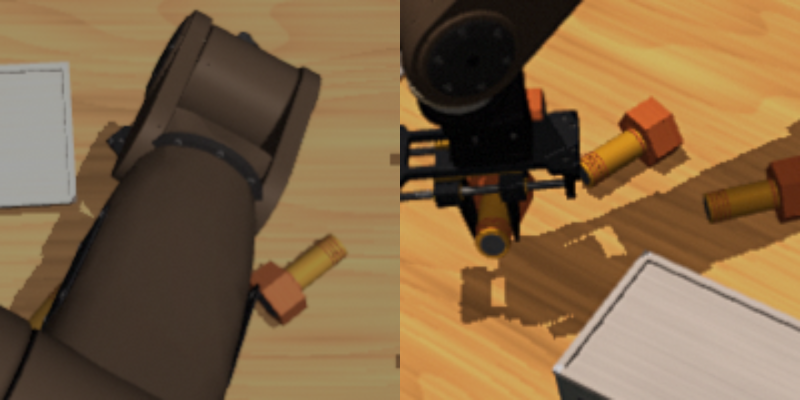

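```bash
cat >> h.py <<'E'
def held(t,s,phi,g,axis):   # tail held at axial s, tilted phi (nut down = +90deg), grasp point g, axis yaw
    ca,sa=np.cos(axis),np.sin(axis);c,k=np.cos(phi),np.sin(phi)
    P=t-[s,0,30];x=P[:,0]*c-P[:,2]*k;z=P[:,0]*k+P[:,2]*c
    return np.c_[x*ca-P[:,1]*sa,x*sa+P[:,1]*ca,z]+g
def overlay(q,s,phi,g,axis,box,name,k=4):
    im=cv2.resize(q['pixels'][box[0]:box[1],box[2]:box[3],::-1],None,fx=k,fy=k,interpolation=cv2.INTER_CUBIC)
    f=lambda X:np.round((proj(q,X)-[box[2],box[0]]+.5)*k).astype(np.int32)
    for P,c in((NUT,(255,0,0)),(TUBE,(0,255,0))): cv2.polylines(im,[cv2.convexHull(f(held(P,s,phi,g,axis)))],True,c,1)
    cv2.circle(im,tuple(int(v) for v in f([g])[0]),4,(255,0,255),-1);cv2.imwrite(name,im)
E
python3 - <<'E'
from h import *
q=eyes.read_camera('scene');g=env.state()['eef_pos']+[0,0,18.8];print(g)
overlay(q,58,0,g,.674,(100,230,180,300),'pics/f.png',5)
E
```

```text
[ 639.09331826 -265.17649005  125.79410707]
```

View pics/f.png

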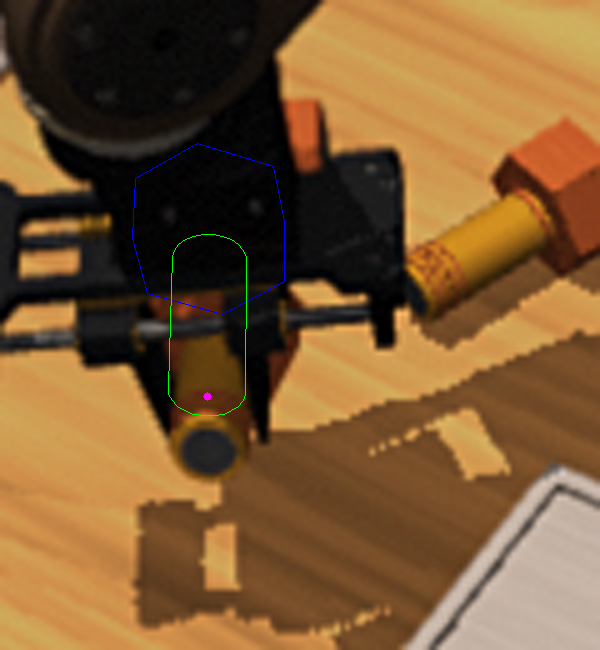

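```bash
cat >> h.py <<'E'
def fitheld(q,m,g,axis,x0=(45,40)):
    # compare only in tube/nut coloured pixels; robot occludes, so score = precision of model edges: use colour mask inside hull vs outside
    best=None
    for s in np.arange(20,60,3):
        for ph in np.arange(-20,100,5):
            im=np.zeros((480,640),np.uint8)
            for P in(NUT,TUBE): cv2.fillConvexPoly(im,cv2.convexHull(np.round(proj(q,held(P,s,np.radians(ph),g,axis))).astype(np.int32)),1)
            ok=q['pixels'].max(2)>60   # pixels not hidden by the black gripper
            A=(im>0)&ok; v=(A&m).sum()/max(1,(A|m).sum())
            if best is None or v>best[0]: best=(v,s,ph)
    return best
E
python3 - <<'E'
from h import *
q=eyes.read_camera('scene');g=env.state()['eef_pos']+[0,0,18.8]
print(env.state()['t'])
c=proj(q,[g])[0];L=[(round(d['score'],2),d['mask'].sum(),np.round(d['centre'])) for d in eyes.cut_out('tail1',q)];print(c,L)
d=min(eyes.cut_out('tail1',q),key=lambda e:np.hypot(*(np.array(e['centre'])[::-1]-c)))
b=fitheld(q,d['mask'],g,.674);print(b)
overlay(q,b[1],np.radians(b[2]),g,.674,(120,220,180,280),'pics/g.png',5)
E
```

```text
32.15
[220.95303601 178.82787344] [(0.79, np.int64(445), array([181., 220.])), (0.6, np.int64(921), array([143., 286.])), (0.56, np.int64(956), array([168., 350.])), (0.44, np.int64(90), array([127., 241.]))]
(np.float64(0.6942675159235668), np.int64(29), np.int64(-15))
```

View pics/g.png

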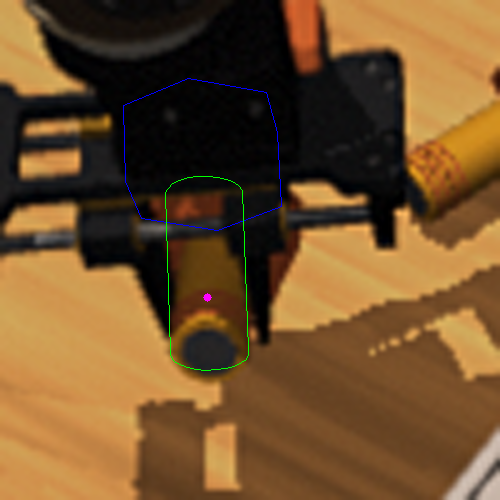

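Run:
```python
from cell import env,eyes
import numpy as np
r=[]
for i in range(4):
    s=env.state();r.append(np.r_[s['ft_force'],s['moment']]);eyes.read_camera('top')
r=np.array(r);print(r.round(3));m=r.mean(0)
w=.45*9.81;print('COM offset world mm',m[4]/w*1000,-m[3]/w*1000,'axis',np.cos(.674),np.sin(.674))
```

```text
[[-2.780e-01  4.790e-01 -5.564e+00  5.200e-02 -5.100e-02 -8.000e-03]
 [ 7.320e-01  2.970e-01 -4.555e+00  8.700e-02 -1.040e-01  5.900e-02]
 [-4.170e-01 -1.043e+00 -5.326e+00  8.500e-02 -6.800e-02  2.000e-03]
 [-6.220e-01  3.330e-01 -5.157e+00  1.690e-01 -6.200e-02 -1.400e-02]]
COM offset world mm -16.16390458865699 -22.257295346390595 axis 0.781331457991582 0.624116297458053
```

```bash
python3 -m inch '[[[0,0,-0.2],0,1],[[0,0,-0.4],0,1],[[0,0,-0.4],0,1],[[0,0,-0.4],0,1],[[0,0,-0.3],0,1],[[0,0,-0.1],0,1],[[0,0,0],0,1],[[0,0,0],0,1],[[0,0,0],0,1],[[0,0,0],0,1]]'
python3 go.py 627 135 160 0.674
```

```text
t: 33.7
eef_pos: [638.9, -265.1, 214.2]
tcp_rot: [-3.141, 0.0, 0.674]
ft_force: [-0.8, 0.7, -4.4]
opening: 0.333
grip_force: 30.0
t 33.7 pos [ 638.9 -265.1  214.2] yaw 0.674 F [-0.8  0.7 -4.4] op 0.333 grip 30.0
turn -0.0 q6end 1.11 shift 4.006 -5.334 0.903
```

```bash
python3 -m inch '[[[0.15,-0.2,0],0,1],[[0.28,-0.37,0],0,1],[[0.28,-0.37,0],0,1],[[0.28,-0.37,0],0,1],[[0.28,-0.37,0],0,1],[[0.28,-0.37,0],0,1],[[0.28,-0.37,0],0,1],[[0.28,-0.37,0],0,1],[[0.28,-0.37,0],0,1],[[0.28,-0.37,0],0,1]]' >/dev/null
python3 -m inch '[[[0.28,-0.37,0],0,1],[[0.28,-0.37,0],0,1],[[0.28,-0.37,0],0,1],[[0.28,-0.37,0],0,1],[[0.15,-0.2,0],0,1],[[0.06,-0.12,0],0,1],[[0,0,0.2],0,1],[[0,0,0.2],0,1],[[0,0,0.1],0,1],[[0,0,0],0,1]]'
python3 - <<'E'
from h import *
s=env.state();r=[]
for i in range(6): s=env.state();r.append(s['moment']);q=eyes.read_camera('scene')
m=np.mean(r,0);print(s['eef_pos'].round(1),'COM off',(m[1]/4.41*1000).round(),(-m[0]/4.41*1000).round())
g=s['eef_pos']+[0,0,18.8];overlay(q,45,np.radians(65),g,.674,(170,300,270,420),'pics/i.png',4)
E
```

```text
t: 36.2
eef_pos: [626.9, 134.1, 183.8]
tcp_rot: [-3.141, 0.001, 0.673]
ft_force: [-0.3, -1.0, -5.4]
opening: 0.329
grip_force: 30.0
[627.1 134.5 185. ] COM off -13.0 -17.0
```

View pics/i.png

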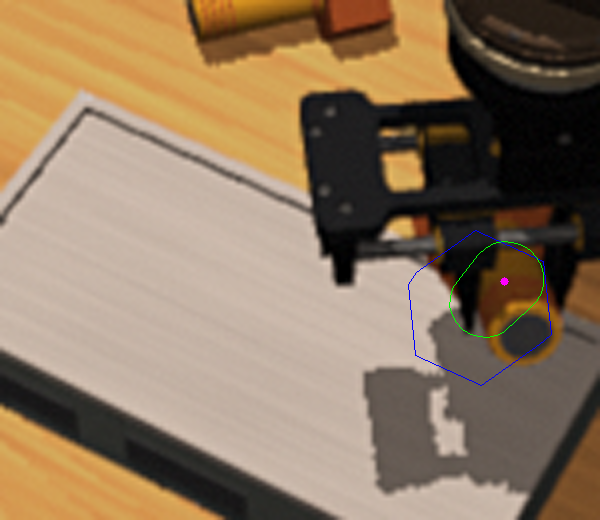

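The tube end at (522,335) points partly toward the camera and the nut shows behind and above it, at about (520,220). So the tilt is smaller than the overlay I drew. I'll fit tilt and grip position from the mask.

Run:
```python
from h import *
q=eyes.read_camera('scene');g=env.state()['eef_pos']+[0,0,18.8]
D=eyes.cut_out('tail1',q);c=proj(q,[g])[0]
for d in D: print(round(d['score'],2),d['mask'].sum(),np.round(d['centre']))
d=min(D,key=lambda e:np.hypot(*(np.array(e['centre'])[::-1]-c)))
m=d['mask'];ys,xs=np.nonzero(m);print('g',c,'mask box',xs.min(),xs.max(),ys.min(),ys.max())
px=q['pixels'].astype(int)
for th in(50,80):
  ok=(px.max(2)>th);R=[]
  for s in range(-20,60,4):
    for ph in range(-40,100,5):
        im=np.zeros((480,640),np.uint8)
        for P in(NUT,TUBE): cv2.fillConvexPoly(im,cv2.convexHull(np.round(proj(q,held(P,s,np.radians(ph),g,.674))).astype(np.int32)),1)
        A=(im>0)&ok;M=m&ok;R.append(((A&M).sum()/(A|M).sum(),s,ph,round((s+28)*np.cos(np.radians(ph)))))
  R.sort(reverse=True);print(th,[tuple(np.round(r,2).tolist()) for r in R[:12]])
# dark tube mouth: centroid of dark pixels encircled by the mask
cl=cv2.morphologyEx(m.astype(np.uint8),cv2.MORPH_CLOSE,np.ones((3,3)))
sub=px[225:270,385:415].max(2)
for r in px[236:266:2,388:414:2]: print(' '.join('%3d/%3d'%(v[0],v[1]) for v in r))
```

```text
0.95 1011 [145. 286.]
0.75 928 [170. 351.]
0.72 788 [135. 231.]
0.68 568 [244. 400.]
g [395.42667736 239.81573822] mask box 373 410 222 261
50 [(0.7, 8.0, 30.0, 31.0), (0.68, 4.0, 30.0, 28.0), (0.68, 12.0, 25.0, 36.0), (0.67, 4.0, 35.0, 26.0), (0.67, 12.0, 30.0, 35.0), (0.66, 0.0, 35.0, 23.0), (0.66, 8.0, 25.0, 33.0), (0.66, 16.0, 25.0, 40.0), (0.66, -4.0, 35.0, 20.0), (0.66, 12.0, 20.0, 38.0), (0.65, 0.0, 30.0, 24.0), (0.65, 16.0, 15.0, 43.0)]
80 [(0.76, 8.0, 30.0, 31.0), (0.75, 12.0, 25.0, 36.0), (0.74, 4.0, 30.0, 28.0), (0.73, 16.0, 25.0, 40.0), (0.72, 16.0, 15.0, 43.0), (0.72, 12.0, 20.0, 38.0), (0.72, 12.0, 30.0, 35.0), (0.72, 8.0, 25.0, 33.0), (0.72, 4.0, 35.0, 26.0), (0.71, 16.0, 20.0, 41.0), (0.71, 0.0, 35.0, 23.0), (0.7, -4.0, 35.0, 20.0)]
 11/ 10  11/ 11  13/ 13  80/ 53  96/ 61  96/ 62  96/ 61  92/ 59  71/ 47   3/  2   9/  5   0/  0   0/  0
  4/  4  49/ 32  91/ 59  96/ 61  95/ 60  94/ 58  94/ 56  92/ 56  84/ 56  25/ 18   5/  5   4/  3   3/  2
  1/  3  51/ 34  84/ 54  90/ 52  92/ 45  93/ 49  92/ 47  91/ 45  87/ 42  62/ 36   4/  6   4/  5  17/ 10
  5/  4  60/ 40  81/ 40  88/ 
[... 518 characters left out ...]
/ 87  48/ 46  44/ 41  46/ 43  46/ 44  44/ 42  42/ 42 118/ 79 124/ 95  62/ 58
104/ 93 102/ 88 120/ 72 125/ 83  43/ 43  43/ 40  45/ 41  45/ 43  45/ 42  43/ 43 118/ 77 116/ 91 103/ 93
105/ 92 100/ 91 110/ 79 137/ 88  45/ 44  44/ 41  45/ 42  45/ 43  44/ 44  76/ 57 135/ 91 103/ 92 101/ 90
104/ 93 106/ 94 100/ 92 140/ 91 117/ 78  52/ 45  43/ 42  54/ 48  86/ 61 137/ 90 111/ 92 101/ 93 102/ 91
106/ 95 105/ 93 104/ 94 104/ 92 126/ 91 130/ 88 133/ 87 129/ 88 129/ 96 103/ 92 100/ 90 104/ 93 105/ 95
100/ 90 101/ 92 104/ 93 104/ 93 105/ 95 104/ 94 105/ 95 100/ 90 100/ 90 103/ 92 103/ 93 104/ 92 101/ 91
103/ 93 102/ 91 103/ 92 104/ 91 103/ 93 105/ 93 106/ 95 105/ 94 105/ 94 102/ 91 103/ 93 103/ 92 105/ 93
```

Run:
```python
from h import *
q=eyes.read_camera('scene')
for n,g,uv in(('d',(627.7,-274.1,137.2),(220.5,173.4)),('f',(639.1,-265.2,125.8),(221.4,190)),('now',(627,134.3,203.8),(400.3,253.7))):
    c=proj(q,[g])[0];print(n,'grasp px',c.round(1),'mouth',uv)
    for ph in(0,15,30,45,60):
        f=lambda s:np.hypot(*(proj(q,held(np.array([[55,0,30.]]),s,np.radians(ph),np.array(g),.674))[0]-uv))
        s=min(range(-30,60),key=f);print('  phi',ph,'s',s,'res',f(s).round(1))
```

```text
d grasp px [220.1 169.9] mouth (220.5, 173.4)
  phi 0 s 45 res 0.5
  phi 15 s 42 res 0.8
  phi 30 s 35 res 1.4
  phi 45 s 37 res 3.3
  phi 60 s 59 res 3.2
f grasp px [220.8 178.7] mouth (221.4, 190)
  phi 0 s 25 res 0.8
  phi 15 s 16 res 1.7
  phi 30 s -5 res 3.6
  phi 45 s -17 res 9.8
  phi 60 s 59 res 10.9
now grasp px [395.3 239.7] mouth (400.3, 253.7)
  phi 0 s 25 res 2.2
  phi 15 s 18 res 1.1
  phi 30 s 3 res 0.8
  phi 45 s -30 res 5.8
  phi 60 s 59 res 14.8
```

```bash
python3 -m inch '[[[0,0,0],0.8,1],[[0,0,0],1,1],[[0,0,0],1,1],[[0,0,0],1,1],[[0,0,0],1,1],[[0,0,0],1,1],[[0,0,0],1,1],[[0,0,0],0.45,1],[[0,0,0],0,1],[[0,0,0],0,1]]' >/dev/null
python3 go.py 622 107 110 0.04
python3 -m inch '[[[-0.05,0.2,0.1],0,1],[[-0.05,0.2,0.2],0,1],[[0,0.05,0.3],0,1],[[0,0,0.3],0,1],[[0,0,0.2],0,1],[[0,0,0.1],0,1],[[0,0,0.05],0,1],[[0,0,0],0,1],[[0,0,0],0,1],[[0,0,0],0,1]]'
python3 go.py 622 107 94 0.04
```

```text
t 37.9 pos [627.  134.6 184.7] yaw 0.042 F [ 1.   0.9 -5.8] op 0.33 grip 30.0
turn 0.02 q6end 1.7 shift -0.101 0.456 1.245
t: 39.15
eef_pos: [622.2, 107.4, 110.0]
tcp_rot: [-3.142, -0.001, 0.041]
ft_force: [0.3, -0.8, -6.0]
opening: 0.331
grip_force: 30.0
t 39.15 pos [622.2 107.4 110. ] yaw 0.041 F [ 0.3 -0.8 -6. ] op 0.331 grip 30.0
turn 0.01 q6end 1.7 shift -0.004 0.006 0.266
```

```bash
for r in 1 2; do python3 -m inch '[[[0,0,0.04],0,1],[[0,0,0.03],0,1],[[0,0,0],0,1],[[0,0,0],0,1],[[0,0,0],0,1],[[0,0,0],0,1],[[0,0,0],0,1],[[0,0,0],0,1],[[0,0,0],0,1],[[0,0,0],0,1]]' | grep -E 'eef|ft_'; done
```

```text
eef_pos: [622.1, 107.3, 105.4]
ft_force: [0.7, 0.3, -5.0]
eef_pos: [622.1, 107.3, 101.3]
ft_force: [-0.4, 0.1, -5.9]
```

```bash
for r in 1 2 3; do python3 -m inch '[[[0,0,0.02],0,1],[[0,0,0.02],0,1],[[0,0,0],0,1],[[0,0,0],0,1],[[0,0,0],0,1],[[0,0,0],0,1],[[0,0,0],0,1],[[0,0,0],0,1],[[0,0,0],0,1],[[0,0,0],0,1]]' | grep -E 'eef|ft_'; done
```

```text
eef_pos: [622.1, 107.3, 98.8]
ft_force: [0.3, -0.2, -6.3]
eef_pos: [623.1, 107.4, 97.3]
ft_force: [5.7, 0.1, 6.2]
eef_pos: [624.2, 107.4, 95.9]
ft_force: [7.7, 0.2, 10.5]
```

```bash
python3 -m inch '[[[0,0,-0.05],0,1],[[0,0,-0.03],0,1],[[0,0,0],0,1],[[0,0,0],0,1],[[-0.1,0,0],0,1],[[-0.1,0,0],0,1],[[-0.1,0,0],0,1],[[0,0,0],0,1],[[0,0,0],0,1],[[0,0,0],0,1]]' | grep -E 'eef|ft_'
python3 -m inch '[[[-0.05,0,0],0,1],[[-0.05,0,0],0,1],[[0,0,0],0,1],[[0,0,0],0,1],[[0,0,0],0,1],[[0,0,0],0,1],[[0,0,0],0,1],[[0,0,0],0,1],[[0,0,0],0,1],[[0,0,0],0,1]]' | grep -E 'eef|ft_'
python3 -m inch '[[[-0.05,0,0],0,1],[[-0.05,0,0],0,1],[[0,0,0],0,1],[[0,0,0],0,1],[[0,0,0],0,1],[[0,0,0],0,1],[[0,0,0],0,1],[[0,0,0],0,1],[[0,0,0],0,1],[[0,0,0],0,1]]' | grep -E 'eef|ft_'
```

```text
eef_pos: [604.6, 106.7, 99.1]
ft_force: [3.9, 0.3, -1.3]
eef_pos: [601.7, 106.5, 101.0]
ft_force: [12.2, 0.9, 7.0]
eef_pos: [598.1, 106.2, 102.6]
ft_force: [18.7, 0.3, 14.7]
```

```bash
python3 -m inch '[[[-0.05,0,-0.08],0,1],[[-0.05,0,-0.05],0,1],[[-0.05,0,-0.03],0,1],[[-0.05,0,-0.03],0,1],[[0,0,0],0,1],[[0,0,0],0,1],[[0,0,0],0,1],[[0,0,0],0,1],[[0,0,0],0,1],[[0,0,0],0,1]]' | grep -E 'eef|ft_|opening'
python3 -m inch '[[[-0.05,0,-0.02],0,1],[[-0.05,0,-0.02],0,1],[[-0.05,0,-0.02],0,1],[[-0.05,0,-0.02],0,1],[[0,0,0],0,1],[[0,0,0],0,1],[[0,0,0],0,1],[[0,0,0],0,1],[[0,0,0],0,1],[[0,0,0],0,1]]' | grep -E 'eef|ft_|opening'
```

```text
eef_pos: [581.1, 105.6, 110.9]
ft_force: [5.0, 0.3, 1.5]
opening: 0.329
eef_pos: [568.2, 105.1, 115.1]
ft_force: [3.8, -2.2, -0.6]
opening: 0.328
```

```bash
python3 -m inch '[[[-0.03,0,-0.02],0,1],[[0,0,-0.1],0,1],[[0,0,-0.2],0,1],[[0,0,-0.2],0,1],[[0.2,0,-0.1],0,1],[[0.2,0,0],0,1],[[0.1,0,0],0,1],[[0,0,0],0,1],[[0,0,0],0,1],[[0,0,0],0,1]]' | grep -E 'eef|ft_|opening'
cat >> h.py <<'E'
def heldstate(axis,pic=None):
    q=eyes.read_camera('scene');st=env.state();g=st['eef_pos']+[0,0,18.8]
    r=[]
    for i in range(4): r.append(env.state()['moment']);eyes.read_camera('top')
    m=np.mean(r,0)/4.7*1000;print('COM off along axis',round(m[1]*np.cos(axis)-m[0]*np.sin(axis)),'t',round(st['t'],1))
    D=eyes.cut_out('tail1',q);c=proj(q,[g])[0];d=min(D,key=lambda e:np.hypot(*(np.array(e['centre'])[::-1]-c)))
    print(round(d['score'],2),d['mask'].sum(),np.round(d['centre']),c.round());m=d['mask'];ok=q['pixels'].max(2)>70;R=[]
    for s in range(-16,60,4):
        for ph in range(-20,120,5):
            im=np.zeros((480,640),np.uint8)
            for P in(NUT,TUBE): cv2.fillConvexPoly(im,cv2.convexHull(np.round(proj(q,held(P,s,np.radians(ph),g,axis))).astype(np.int32)),1)
            A=(im>0)&ok;M=m&ok;R.append(((A&M).sum()/(A|M).sum(),s,ph,(s+28)*np.cos(np.radians(ph))))
    R.sort(reverse=True);print([tuple(np.round(r,2).tolist()) for r in R[:8]])
    if pic:
        b=(int(c[1])-65,int(c[1])+65,int(c[0])-75,int(c[0])+75);overlay(q,R[0][1],np.radians(R[0][2]),g,axis,b,pic)
E
python3 -c "
from h import *
heldstate(.04,'pics/j.png')"
```

```text
eef_pos: [596.0, 106.3, 152.1]
ft_force: [-0.3, 0.3, -6.2]
opening: 0.331
COM off along axis 14 t 53.0Traceback (most recent call last):
  File "<string>", line 3, in <module>
    heldstate(.04,'pics/j.png')
    ~~~~~~~~~^^^^^^^^^^^^^^^^^^
  File "h.py", line 78, in heldstate
    D=eyes.cut_out('tail1',q);c=proj(q,[g])[0];d=min(D,key=lambda e:np.hypot(*(np.array(e['centre'])[::-1]-c)))
ValueError: only the last four pictures can be asked about
```

```bash
sed -i "s/for i in range(4): r.append(env.state()\['moment'\]);eyes.read_camera('top')/for i in range(5): r.append(env.state()['moment']);q=eyes.read_camera('scene')/" h.py
python3 -c "
from h import *
heldstate(.04,'pics/j.png')"
```

```text
COM off along axis 11 t 53.2
0.57 648 [240. 393.] [389. 231.]
[(0.8, 20.0, 60.0, 24.0), (0.78, 32.0, 60.0, 30.0), (0.78, 16.0, 60.0, 22.0), (0.78, 28.0, 60.0, 28.0), (0.78, 24.0, 60.0, 26.0), (0.77, 12.0, 60.0, 20.0), (0.76, 36.0, 60.0, 32.0), (0.75, 40.0, 60.0, 34.0)]
```

View pics/j.png

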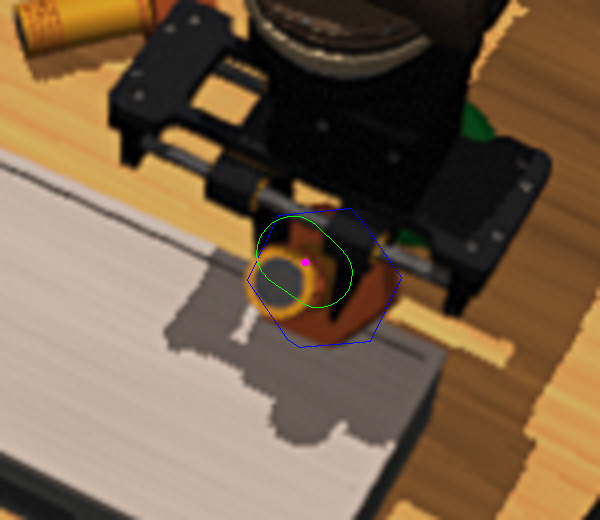

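The nut now hangs down about 60° from level: the mouth is at (283,282) and the nut sits below it at about (330,300). I'll lower it to the floor and drag it so that friction finishes the righting.

```bash
python3 -m inch '[[[0.15,0,0],0,1],[[0.2,0,0],0,1],[[0.18,0,0],0,1],[[0,0,0.1],0,1],[[0,0,0.15],0,1],[[0,0,0.1],0,1],[[0,0,0.08],0,1],[[0,0,0.04],0,1],[[0,0,0],0,1],[[0,0,0],0,1]]' | grep -E 'eef|ft_'
for r in 1 2 3; do python3 -m inch '[[[0,0,0.02],0,1],[[0,0,0.02],0,1],[[0,0,0],0,1],[[0,0,0],0,1],[[0,0,0],0,1],[[0,0,0],0,1],[[0,0,0],0,1],[[0,0,0],0,1],[[0,0,0],0,1],[[0,0,0],0,1]]' | grep -E 'eef|ft_'; done
```

```text
eef_pos: [628.2, 107.6, 124.3]
ft_force: [-0.5, 1.0, -5.1]
eef_pos: [628.1, 107.6, 121.6]
ft_force: [-0.0, 0.2, -5.7]
eef_pos: [628.1, 107.6, 119.2]
ft_force: [0.2, -0.0, -5.5]
eef_pos: [628.1, 107.6, 116.9]
ft_force: [-0.3, -0.1, -5.9]
```

```bash
for r in 1 2 3; do python3 -m inch '[[[0,0,0.02],0,1],[[0,0,0.02],0,1],[[0,0,0],0,1],[[0,0,0],0,1],[[0,0,0],0,1],[[0,0,0],0,1],[[0,0,0],0,1],[[0,0,0],0,1],[[0,0,0],0,1],[[0,0,0],0,1]]' | grep -E 'eef|ft_'; done
```

```text
eef_pos: [628.1, 107.6, 114.4]
ft_force: [0.2, 0.0, -5.4]
eef_pos: [628.7, 107.6, 113.0]
ft_force: [-0.3, 1.3, 5.9]
eef_pos: [629.8, 107.7, 112.4]
ft_force: [-0.3, 0.5, 17.1]
```

```bash
python3 -m inch '[[[0,0,-0.03],0,1],[[-0.06,0,0],0,1],[[-0.06,0,0],0,1],[[-0.06,0,0],0,1],[[-0.06,0,0.01],0,1],[[-0.06,0,0.01],0,1],[[0,0,0],0,1],[[0,0,0],0,1],[[0,0,0],0,1],[[0,0,0],0,1]]' | grep -E 'eef|ft_'
python3 -m inch '[[[-0.06,0,0.02],0,1],[[-0.06,0,0.02],0,1],[[-0.06,0,0.02],0,1],[[-0.03,0,0.02],0,1],[[0,0,0],0,1],[[0,0,0],0,1],[[0,0,0],0,1],[[0,0,0],0,1],[[0,0,0],0,1],[[0,0,0],0,1]]' | grep -E 'eef|ft_'
python3 -c "
from h import *
heldstate(.04)"
```

```text
eef_pos: [612.8, 106.9, 113.1]
ft_force: [2.4, 0.2, 18.7]
eef_pos: [600.1, 106.5, 109.5]
ft_force: [-3.0, -0.1, 32.2]
COM off along axis 54 t 64.8
0.97 832 [257. 386.] [386. 245.]
[(0.82, 36.0, 70.0, 21.89), (0.81, 32.0, 70.0, 20.52), (0.81, 28.0, 70.0, 19.15), (0.81, 20.0, 70.0, 16.42), (0.8, 24.0, 70.0, 17.79), (0.8, 16.0, 75.0, 11.39), (0.8, 24.0, 75.0, 13.46), (0.8, 20.0, 75.0, 12.42)]
```

```bash
python3 -m inch '[[[0,0,-0.04],0,1],[[0,0,0],0,1],[[0,0,0],0,0.3],[[0,0,0],0,0],[[0,0,0],0,-0.2],[[0,0,0],0,-0.2],[[0,0,0],0,-0.2],[[0,0,0],0,-0.2],[[0,0,-0.2],0,-0.2],[[0,0,-0.4],0,-0.2]]' | grep -E 'eef|ft_'
python3 -m inch '[[[0,0,-0.5],0,-0.2],[[0,0,-0.8],0,-0.2],[[0,0,-0.8],0,-0.2],[[0,0.6,0],0,-0.2],[[0,0.8,0],0,-0.2],[[0,0.8,0],0,-0.2],[[0,0.8,0],0,-0.2],[[0,0.8,0],0,-0.2],[[0,0.8,0],0,-0.2],[[0,0,0],0,-0.5]]' | grep -E 'eef|ft_'
cat >> h.py <<'E'
def upright(q,name='tail1',z=60):
    for d in eyes.cut_out(name,q):
        w=back(q,np.array(d['centre'])[::-1],z+30)[0]
        if d['score']>.3 and 500<w[0]<730 and -170<w[1]<190:
            r=fit(UP,[d['mask']],[q],[(*w,0)],z);print('up',r.round(2),round(d['score'],2))
E
python3 - <<'E'
from h import *
ps=shots();tails(ps)
for p in ps: upright(p)
q=ps[1];cv2.imwrite('pics/k.png',cv2.resize(q['pixels'][100:340,180:500],(800,600))[:,:,::-1])
E
```

```text
eef_pos: [597.2, 106.3, 144.2]
ft_force: [-1.1, -0.2, -0.7]
eef_pos: [608.6, -172.2, 270.3]
ft_force: [0.3, 0.2, 0.1]
both [ 4.2961e+02 -2.7475e+02 -2.5000e-01  3.6000e-01] top [ 4.2894e+02 -2.8217e+02 -3.1000e-01  5.1000e-01] score 0.92
both [585.19  81.59  -1.57   0.59] top [ 5.891e+02  8.205e+01 -1.520e+00  4.200e-01] score 0.65
both [ 4.7386e+02 -3.7681e+02 -9.7000e-01  1.2000e-01] top [ 4.7523e+02 -3.7942e+02 -9.6000e-01  1.2000e-01] score 0.61
up [5.8444e+02 1.0523e+02 5.6000e-01 4.0000e-02] 0.65
up [5.8485e+02 1.0965e+02 5.5000e-01 4.0000e-02] 0.84
```

View pics/k.png

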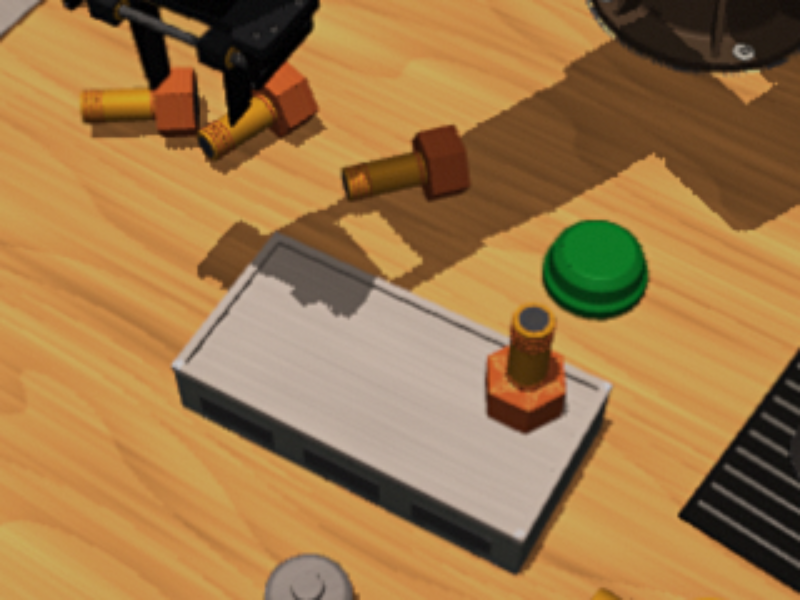

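The first tailpiece stands upright in the tray, at (530,370) in the crop. The knock has happened: one tailpiece moved to about (474,-378), next to another, so I'll take it next, from its free tube end. I'll grip closer to the tip this time so it swings more.

```bash
python3 go.py 504.7 -421.9 11 -0.965; python3 go.py 504.7 -421.9 11 2.177
```

```text
t 67.9 pos [ 608.9 -168.2  270.2] yaw 0.043 F [ 1.  -1.  -0.7] op 0.745 grip 0.0
turn 11.55 q6end 1.84 shift 2.487 3.836 4.32
t 67.9 pos [ 608.9 -168.2  270.2] yaw 0.043 F [ 1.  -1.  -0.7] op 0.745 grip 0.0
turn 11.54 q6end 1.84 shift 2.485 3.837 4.32
```

```bash
python3 -m inch '[[[0,0,0],1,-0.5],[[0,0,0],1,-0.5],[[0,0,0],1,-0.5],[[0,0,0],1,-0.5],[[0,0,0],1,-0.5],[[0,0,0],1,-0.5],[[0,0,0],1,-0.5],[[0,0,0],1,-0.5],[[0,0,0],1,-0.5],[[0,0,0],1,-0.5]]' >/dev/null
python3 -m inch '[[[0,0,0],1,-0.5],[[0,0,0],0.55,-0.5],[[0.3,0.45,0.3],0,-0.5],[[0.4,0.6,0.5],0,-0.5],[[0.4,0.6,0.5],0,-0.5],[[0.4,0.6,0.5],0,-0.5],[[0.4,0.6,0.4],0,-0.5],[[0.35,0.6,0.2],0,-0.5],[[0.2,0.36,0],0,-0.5],[[0.04,0.03,0],0,-0.5]]' >/dev/null
python3 go.py 504.7 -421.9 11 -0.965
python3 - <<'E'
from h import *
p=shots();tails(p)
E
```

```text
t 70.4 pos [ 504.  -423.9  126.5] yaw -0.968 F [0.3 0.9 0.1] op 0.751 grip 0.0
turn -0.03 q6end 1.84 shift -0.021 -0.028 1.925
both [ 4.7442e+02 -3.7724e+02 -9.3000e-01  8.0000e-02] top [ 4.7539e+02 -3.7888e+02 -9.6000e-01  8.0000e-02] score 0.78
both [ 4.3146e+02 -2.7506e+02 -2.9000e-01  9.0000e-02] top [ 4.3222e+02 -2.7702e+02 -2.9000e-01  7.0000e-02] score 0.71
both [ 4.1167e+02 -1.1530e+02 -7.6000e-01  1.5000e-01] top [ 4.1354e+02 -1.1668e+02 -7.9000e-01  1.8000e-01] score 0.7
```

```bash
python3 -m inch '[[[-0.02,-0.03,0.4],0,-0.5],[[0,0,0.5],0,-0.5],[[0,0,0.5],0,-0.5],[[0,0,0.3],0,-0.5],[[0,0,0.15],0,-0.5],[[0,0,0.07],0,-0.3],[[0,0,0],0,0],[[0,0,0],0,1],[[0,0,0],0,1],[[0,0,0],0,1]]' |grep -E 'eef|ft_'
python3 -m inch '[[[0,0,0],0,1],[[0,0,0],0,1],[[0,0,0],0,1],[[0,0,-0.1],0,1],[[0,0,-0.3],0,1],[[0,0,-0.6],0,1],[[0,0,-0.9],0,1],[[0,0,-0.5],0,1],[[0,0,-0.3],0,1],[[0,0,0],0,1]]' |grep -E 'eef|ft_|open'
python3 -c "
from h import *
heldstate(-.965)"
```

```text
eef_pos: [505.0, -421.4, 10.9]
ft_force: [-0.2, 0.2, 1.1]
eef_pos: [505.0, -421.3, 173.6]
ft_force: [1.8, -0.0, -5.2]
opening: 0.329
COM off along axis 11 t 73.2
0.73 859 [117. 218.] [200.  91.]
[(0.77, 52.0, 70.0, 27.36), (0.74, 48.0, 70.0, 25.99), (0.71, 52.0, 75.0, 20.71), (0.7, 56.0, 70.0, 28.73), (0.7, 44.0, 70.0, 24.63), (0.69, 56.0, 75.0, 21.74), (0.69, 48.0, 75.0, 19.67), (0.68, 40.0, 70.0, 23.26)]
```

Gripping at the tip worked: the fit gives s≈52 and a tilt of about 70°, with the nut down. I'll carry it to the tray.

```bash
python3 -m inch '[[[0,0,-0.2],-1,1],[[0,0,-0.3],-1,1],[[0,0,-0.2],-1,1],[[0,0,0],-1,1],[[0,0,0],-1,1],[[0,0,0],-1,1],[[0,0,0],-1,1],[[0,0,0],-1,1],[[0,0,0],-1,1],[[0,0,0],-1,1]]' >/dev/null
python3 -m inch '[[[0,0,0],-1,1],[[0,0,0],-0.5,1],[[0,-0.2,0],0,1],[[0,-0.3,0],0,1],[[0,-0.3,0],0,1],[[0,-0.3,0],0,1],[[0,-0.3,0],0,1],[[0,-0.3,0],0,1],[[0,-0.3,0],0,1],[[0,-0.2,0],0,1]]' >/dev/null
python3 go.py 687 31 170 0.04
```

```text
t 75.95 pos [ 500.  -288.1  214.7] yaw 0.037 F [-0.7  0.1 -4.9] op 0.329 grip 30.0
turn -0.03 q6end 1.58 shift 3.327 -5.19 0.745
```

```bash
python3 -m inch '[[[0.15,-0.2,0],0,1],[[0.25,-0.4,0],0,1],[[0.25,-0.4,0],0,1],[[0.25,-0.4,0],0,1],[[0.25,-0.4,0],0,1],[[0.25,-0.4,0],0,1],[[0.25,-0.4,0],0,1],[[0.25,-0.4,0],0,1],[[0.25,-0.4,0],0,1],[[0.25,-0.4,0],0,1]]' >/dev/null
python3 -m inch '[[[0.25,-0.4,0],0,1],[[0.25,-0.4,0],0,1],[[0.25,-0.4,0],0,1],[[0.15,-0.2,0.2],0,1],[[0.03,0,0.25],0,1],[[0,0,0.2],0,1],[[0,0,0.1],0,1],[[0,0,0],0,1],[[0,0,0],0,1],[[0,0,0],0,1]]' |grep -E 'eef|ft_|open'
python3 -c "
from h import *
heldstate(.04)"
```

```text
eef_pos: [688.4, 29.7, 170.2]
ft_force: [-0.4, 0.5, -5.0]
opening: 0.325
COM off along axis 14 t 78.5
0.78 950 [260. 334.] [326. 242.]
[(0.84, 56.0, 70.0, 28.73), (0.84, 52.0, 70.0, 27.36), (0.82, 48.0, 70.0, 25.99), (0.82, 44.0, 70.0, 24.63), (0.81, 40.0, 70.0, 23.26), (0.8, 52.0, 75.0, 20.71), (0.79, 36.0, 70.0, 21.89), (0.79, 56.0, 75.0, 21.74)]
```

```bash
python3 -m inch '[[[0,0,0.08],0,1],[[0,0,0.08],0,1],[[0,0,0.05],0,1],[[0,0,0.03],0,1],[[0,0,0],0,1],[[0,0,0],0,1],[[0,0,0],0,1],[[0,0,0],0,1],[[0,0,0],0,1],[[0,0,0],0,1]]'|grep -E 'eef|ft_'
for r in 1 2; do python3 -m inch '[[[0,0,0.02],0,1],[[0,0,0.02],0,1],[[0,0,0],0,1],[[0,0,0],0,1],[[0,0,0],0,1],[[0,0,0],0,1],[[0,0,0],0,1],[[0,0,0],0,1],[[0,0,0],0,1],[[0,0,0],0,1]]' | grep -E 'eef|ft_'; done
```

```text
eef_pos: [688.2, 29.8, 155.3]
ft_force: [0.1, 0.5, -6.3]
eef_pos: [688.2, 29.8, 152.9]
ft_force: [-0.4, 0.6, -4.3]
eef_pos: [688.2, 29.8, 150.4]
ft_force: [-0.5, -0.5, -4.8]
```

```bash
for r in 1 2 ; do python3 -m inch '[[[0,0,0.02],0,1],[[0,0,0.02],0,1],[[0,0,0],0,1],[[0,0,0],0,1],[[0,0,0],0,1],[[0,0,0],0,1],[[0,0,0],0,1],[[0,0,0],0,1],[[0,0,0],0,1],[[0,0,0],0,1]]' | grep -E 'eef|ft_'; done
```

```text
eef_pos: [688.7, 29.8, 149.3]
ft_force: [-0.3, 1.1, 5.7]
eef_pos: [689.5, 29.9, 149.1]
ft_force: [-2.2, -0.3, 19.2]
```

```bash
python3 -m inch '[[[0,0,-0.03],0,1],[[-0.06,0,0],0,1],[[-0.08,0,0],0,1],[[-0.08,0,0.01],0,1],[[-0.08,0,0.01],0,1],[[-0.08,0,0.01],0,1],[[-0.08,0,0.01],0,1],[[-0.06,0,0.01],0,1],[[0,0,0],0,1],[[0,0,0],0,1]]' | grep -E 'eef|ft_'
python3 -c "
from h import *
heldstate(.04)"
```

```text
eef_pos: [657.0, 28.6, 144.5]
ft_force: [-0.9, 0.1, 5.5]
COM off along axis 16 t 86.3
0.73 1099 [260. 336.] [335. 238.]
[(0.84, 48.0, 90.0, 0.0), (0.84, 52.0, 90.0, 0.0), (0.84, 56.0, 85.0, 7.32), (0.83, 44.0, 90.0, 0.0), (0.83, 56.0, 90.0, 0.0), (0.82, 52.0, 85.0, 6.97), (0.81, 40.0, 90.0, 0.0), (0.79, 48.0, 85.0, 6.62)]
```

```bash
python3 -m inch '[[[0,0,0],0,0.3],[[0,0,0],0,0],[[0,0,0],0,-0.2],[[0,0,0],0,-0.2],[[0,0,0],0,-0.2],[[0,0,-0.2],0,-0.2],[[0,0,-0.5],0,-0.2],[[0,0,-0.7],0,-0.2],[[0,0,-0.5],1,-0.2],[[0,0,0],1,-0.2]]' | grep -E 'eef|ft_'
python3 -m inch '[[[0,0,0],1,-0.5],[[0,0,0],0.8,-0.5],[[0,0.3,0],0,-0.5],[[0,0.6,0],0,-0.5],[[0,0.8,0],0,-0.5],[[0,0.8,0],0,-0.5],[[0,0.8,0],0,-0.5],[[0,0.5,0],0,-0.5],[[0,0,0],0,-0.5],[[0,0,0],0,-0.5]]' >/dev/null
python3 - <<'E'
from h import *
p=shots();tails(p)
for q in p: upright(q)
E
python3 go.py 482.6 -291.2 110 -0.29
```

```text
eef_pos: [657.8, 28.7, 262.3]
ft_force: [-0.9, 0.6, -0.0]
both [ 6.306e+02  1.284e+01 -2.600e+00  4.700e-01] top [ 6.3911e+02  1.4300e+01 -2.5800e+00  4.2000e-01] score 0.88
both [5.4941e+02 9.5160e+01 3.5600e+00 4.6000e-01] top [5.6039e+02 1.0449e+02 3.4800e+00 4.3000e-01] score 0.81
up [ 6.5762e+02  2.7860e+01 -4.6000e-01  5.0000e-02] 0.88
up [5.8410e+02 1.0712e+02 5.8000e-01 7.0000e-02] 0.81
up [6.5655e+02 3.2610e+01 5.2000e-01 5.0000e-02] 0.98
up [5.8421e+02 1.0990e+02 5.5000e-01 5.0000e-02] 0.72
t 89.45 pos [ 591.  -188.8  258.4] yaw -0.294 F [-0.4 -0.9 -0.2] op 0.748 grip 0.0
turn -0.04 q6end 1.32 shift -1.243 2.152 2.474
```

```bash
python3 -m inch '[[[-0.2,0.3,0.2],0,-0.5],[[-0.25,0.45,0.5],0,-0.5],[[-0.3,0.5,0.5],0,-0.5],[[-0.3,0.5,0.5],0,-0.5],[[-0.15,0.3,0.5],0,-0.5],[[-0.04,0.1,0.2],0,-0.5],[[0,0,0],0,-0.5],[[0,0,0],0,-0.5],[[0,0,0],0,-0.5],[[0,0,0],0,-0.5]]' |grep -E 'eef'
python3 - <<'E'
from h import *
p=shots();tails(p)
E
python3 go.py 482.6 -291.2 11 -0.29
```

```text
eef_pos: [482.5, -291.1, 115.0]
both [ 6.2869e+02  1.3200e+01 -2.6600e+00  4.7000e-01] top [ 6.4365e+02  1.0130e+01 -2.3500e+00  4.3000e-01] score 0.96
both [594.35  85.17  -1.22   0.6 ] top [ 5.9559e+02  8.4340e+01 -1.3200e+00  4.2000e-01] score 0.95
both [ 412.82 -118.93   -0.71    0.53] top [ 4.1312e+02 -1.1900e+02 -7.1000e-01  7.0000e-02] score 0.65
t 90.9 pos [ 482.2 -291.3  114.6] yaw -0.295 F [ 0.8  0.1 -0.2] op 0.751 grip 0.0
turn -0.05 q6end 1.32 shift 0.006 -0.003 1.726
```

```bash
python3 -m inch '[[[0,0,0.3],0,-0.5],[[0,0,0.5],0,-0.5],[[0,0,0.4],0,-0.5],[[0,0,0.3],0,-0.5],[[0,0,0.15],0,-0.5],[[0,0,0.07],0,-0.3],[[0,0,0],0,0],[[0,0,0],0,1],[[0,0,0],0,1],[[0,0,0],0,1]]' |grep -E 'eef|ft_'
python3 -m inch '[[[0,0,0],0,1],[[0,0,0],0,1],[[0,0,0],0,1],[[0,0,-0.1],0,1],[[0,0,-0.3],0,1],[[0,0,-0.6],0,1],[[0,0,-0.9],0,1],[[0,0,-0.5],0,1],[[0,0,-0.3],0,1],[[0,0,0],0,1]]' |grep -E 'eef|ft_|open'
python3 -c "
from h import *
heldstate(-.295)"
python3 go.py 636 -44 220 0.04
```

```text
eef_pos: [482.3, -291.4, 11.5]
ft_force: [0.8, 1.2, 0.8]
eef_pos: [482.3, -291.4, 175.1]
ft_force: [-0.6, 0.1, -4.9]
opening: 0.334
COM off along axis 14 t 93.5
0.58 816 [126. 267.] [253. 105.]
[(0.76, 56.0, 70.0, 28.73), (0.74, 52.0, 70.0, 27.36), (0.73, 48.0, 65.0, 32.12), (0.73, 52.0, 65.0, 33.81), (0.73, 44.0, 65.0, 30.43), (0.72, 48.0, 70.0, 25.99), (0.71, 44.0, 70.0, 24.63), (0.7, 56.0, 65.0, 35.5)]
t 93.75 pos [ 481.9 -291.2  172.5] yaw -0.295 F [ 0.   0.3 -3. ] op 0.331 grip 30.0
turn -3.84 q6end 1.46 shift 2.731 -4.014 -0.792
```

```bash
python3 -m inch '[[[0,0,-0.2],-1,1],[[0,0,-0.3],-1,1],[[0,0,-0.3],-1,1],[[0,0,0],-0.84,1],[[0.15,-0.2,0],0,1],[[0.25,-0.38,0],0,1],[[0.25,-0.38,0],0,1],[[0.25,-0.38,0],0,1],[[0.25,-0.38,0],0,1],[[0.25,-0.38,0],0,1]]' >/dev/null
python3 -m inch '[[[0.25,-0.38,0],0,1],[[0.25,-0.38,0],0,1],[[0.25,-0.38,0],0,1],[[0.25,-0.38,0],0,1],[[0.2,-0.25,0.2],0,1],[[0.1,-0.1,0.3],0,1],[[0.05,0,0.3],0,1],[[0,0,0.15],0,1],[[0,0,0.1],0,1],[[0,0,0],0,1]]' |grep -E 'eef|ft_|open'
python3 go.py 637 -42 150 0.04
```

```text
eef_pos: [637.2, -47.1, 158.1]
ft_force: [0.0, 0.3, -4.0]
opening: 0.332
t 96.25 pos [637.2 -47.1 158.1] yaw 0.04 F [ 0.   0.3 -4. ] op 0.332 grip 30.0
turn -0.0 q6end 1.46 shift -0.0 -0.085 0.135
```

```bash
python3 -m inch '[[[0,-0.08,0],0,1],[[0,0,0.03],0,1],[[0,0,0.03],0,1],[[0,0,0.03],0,1],[[0,0,0.02],0,1],[[0,0,0.02],0,1],[[0,0,0],0,1],[[0,0,0],0,1],[[0,0,0],0,1],[[0,0,0],0,1]]'|grep -E 'eef|ft_'
for r in 1 2; do python3 -m inch '[[[0,0,0.02],0,1],[[0,0,0.01],0,1],[[0,0,0],0,1],[[0,0,0],0,1],[[0,0,0],0,1],[[0,0,0],0,1]
,[[0,0,0],0,1],[[0,0,0],0,1],[[0,0,0],0,1],[[0,0,0],0,1]]' | grep -E 'eef|ft_'; done
```

```text
eef_pos: [637.2, -41.9, 150.5]
ft_force: [-0.6, -0.1, -4.6]
eef_pos: [637.8, -41.9, 149.8]
ft_force: [-0.4, 0.5, 6.7]
eef_pos: [638.5, -41.9, 149.6]
ft_force: [-1.7, 0.7, 16.0]
```

Contact is at the same height as before. I'll drag, check the tilt, then release.

```bash
python3 -m inch '[[[0,0,-0.03],0,1],[[-0.06,0,0],0,1],[[-0.08,0,0],0,1],[[-0.08,0,0.01],0,1],[[-0.08,0,0.01],0,1],[[-0.08,0,0.01],0,1],[[-0.08,0,0.01],0,1],[[-0.06,0,0.01],0,1],[[0,0,0],0,1],[[0,0,0],0,1]]' | grep -E 'eef|ft_'
python3 -c "
from h import *
heldstate(.04)"
```

```text
eef_pos: [606.5, -43.2, 146.3]
ft_force: [-0.0, 0.9, 6.6]
COM off along axis -12 t 101.3
0.61 909 [224. 319.] [318. 202.]
[(0.75, 40.0, 85.0, 5.93), (0.75, 56.0, 80.0, 14.59), (0.75, 44.0, 85.0, 6.28), (0.75, 36.0, 85.0, 5.58), (0.74, 48.0, 85.0, 6.62), (0.74, 52.0, 85.0, 6.97), (0.74, 48.0, 80.0, 13.2), (0.73, 52.0, 80.0, 13.89)]
```

```bash
python3 -m inch '[[[0,0,0],0,0.3],[[0,0,0],0,0],[[0,0,0],0,-0.2],[[0,0,0],0,-0.2],[[0,0,0],0,-0.2],[[0,0,-0.2],0,-0.2],[[0,0,-0.5],0,-0.2],[[0,0,-0.7],0,-0.2],[[0,0,-0.5],1,-0.2],[[0,0,0],1,-0.2]]' | grep -E 'eef|ft_'
python3 -m inch '[[[0,0,0],1,-0.5],[[0,0,0],1,-0.5],[[0,0,0],1,-0.5],[[0,0,0],1,-0.5],[[0,0,0],1,-0.5],[[0,0,0],1,-0.5],[[0,0.5,0],0.54,-0.5],[[0,0.8,0],0,-0.5],[[0,0.8,0],0,-0.5],[[0,0.4,0],0,-0.5]]' >/dev/null
python3 - <<'E'
from h import *
p=shots();tails(p)
for q in p: upright(q)
E
python3 go.py 453 -152.3 110 -0.705
```

```text
eef_pos: [606.8, -43.2, 263.2]
ft_force: [0.5, 0.2, -0.7]
both [596.42  86.63  -1.01   0.61] top [ 5.990e+02  8.667e+01 -1.200e+00  4.300e-01] score 0.91
both [ 5.9923e+02 -4.7490e+01  4.2000e-01  5.5000e-01] top [ 6.2653e+02 -5.8540e+01 -5.2000e-01  4.4000e-01] score 0.82
both [6.6312e+02 3.4460e+01 5.5000e-01 5.1000e-01] top [6.8798e+02 4.3000e+01 4.4000e-01 4.2000e-01] score 0.59
both [ 412.38 -114.17    5.55    0.48] top [ 417.25 -117.09    5.53    0.87] score 0.53
up [ 5.8439e+02  1.0634e+02 -4.9000e-01  5.0000e-02] 0.91
up [ 5.9766e+02 -4.4410e+01  5.9000e-01  6.0000e-02] 0.82
up [ 6.5706e+02  2.8140e+01 -4.9000e-01  3.0000e-02] 0.59
up [ 5.9797e+02 -3.9870e+01  5.7000e-01  9.0000e-02] 0.85
up [ 5.8323e+02  1.1059e+02 -4.5000e-01  7.0000e-02] 0.73
up [6.5782e+02 3.1720e+01 1.4000e-01 1.3000e-01] 0.57
t 104.4 pos [ 510.5 -157.7  259.9] yaw -0.704 F [ 0.1 -0.5 -0.5] op 0.753 grip 0.0
turn 0.01 q6end 1.95 shift -0.788 0.552 2.499
```

Three now stand upright: (584,108), (657,30) and (598,-42). I'll take the last one.

```bash
python3 -m inch '[[[-0.2,0.15,0.3],0,-0.5],[[-0.3,0.2,0.5],0,-0.5],[[-0.2,0.15,0.5],0,-0.5],[[-0.09,0.05,0.6],0,-0.5],[[0,0,0.6],0,-0.5],[[0,0,0],0,-0.5],[[0,0,0],0,-0.5],[[0,0,0],0,-0.5],[[0,0,0],0,-0.5],[[0,0,0],0,-0.5]]' |grep -E 'eef'
python3 - <<'E'
from h import *
for c in('scene',):
    q=eyes.read_camera(c)
    for d in eyes.cut_out('tail1',q):
        w=back(q,np.array(d['centre'])[::-1],30)[0]
        if w[1]<0 and w[0]<500: print(w,fit([NUT,TUBE],[d['mask']],[q],[(412,-117,-.7)]).round(2))
E
python3 go.py 453 -152.3 11 -0.705
```

```text
eef_pos: [452.6, -152.8, 110.1]
[398.95119958 -97.05642726] [ 4.1125e+02 -1.1435e+02 -7.0000e-01  6.0000e-02]
t 105.75 pos [ 452.5 -152.7  109.9] yaw -0.705 F [ 0.8 -0.4  0.3] op 0.748 grip 0.0
turn -0.0 q6end 1.95 shift 0.002 -0.011 1.648
```

```bash
python3 -m inch '[[[0,0,0.3],0,-0.5],[[0,0,0.4],0,-0.5],[[0,0,0.4],0,-0.5],[[0,0,0.3],0,-0.5],[[0,0,0.15],0,-0.5],[[0,0,0.1],0,-0.3],[[0,0,0],0,0],[[0,0,0],0,1],[[0,0,0],0,1],[[0,0,0],0,1]]' |grep -E 'eef|ft_'
python3 -m inch '[[[0,0,0],0,1],[[0,0,0],0,1],[[0,0,0],0,1],[[0,0,-0.1],0,1],[[0,0,-0.3],0,1],[[0,0,-0.6],0,1],[[0,0,-0.9],0,1],[[0,0,-0.5],0,1],[[0,0,-0.3],0,1],[[0,0,0],0,1]]' |grep -E 'eef|ft_|open'
python3 -c "
from h import *
heldstate(-.705)"
python3 go.py 684 -98 220 0.04
```

```text
eef_pos: [452.6, -152.8, 10.9]
ft_force: [0.2, -0.3, 0.7]
eef_pos: [452.4, -152.6, 173.5]
ft_force: [0.5, 0.1, -5.0]
opening: 0.33
COM off along axis 18 t 108.3
0.64 782 [150. 331.] [315. 122.]
[(0.72, 48.0, 75.0, 19.67), (0.72, 56.0, 75.0, 21.74), (0.72, 52.0, 75.0, 20.71), (0.67, 44.0, 70.0, 24.63), (0.66, 44.0, 75.0, 18.63), (0.65, 52.0, 70.0, 27.36), (0.65, 48.0, 70.0, 25.99), (0.64, 40.0, 70.0, 23.26)]
t 108.6 pos [ 452.2 -152.6  171.9] yaw -0.705 F [ 0.   0.2 -4.3] op 0.329 grip 30.0
turn -8.54 q6end 1.39 shift 3.897 -0.754 -0.802
```

```bash
python3 -m inch '[[[0,0,-0.2],-1,1],[[0,0,-0.3],-1,1],[[0,0,-0.3],-1,1],[[0,0,0],-1,1],[[0,0,0],-1,1],[[0,0,0],-1,1],[[0,0,0],-1,1],[[0,0,0],-1,1],[[0,0,0],-0.54,1],[[0,0,0],0,1]]' >/dev/null
python3 go.py 688 -100 160 0.04
python3 -m inch '[[[0.2,0,0],0,1],[[0.4,0,0],0,1],[[0.5,-0.05,0],0,1],[[0.5,-0.1,0],0,1],[[0.5,-0.1,0],0,1],[[0.5,-0.1,0],0,1],[[0.5,-0.1,0],0,1],[[0.4,-0.1,0],0,1],[[0.3,-0.1,0],0,1],[[0.1,-0.05,0],0,1]]' |grep -E 'eef|ft_|open'
python3 go.py 688 -100 158 0.04
```

```text
t 109.85 pos [ 452.3 -152.6  220.2] yaw 0.04 F [ 0.5 -0.  -4.2] op 0.329 grip 30.0
turn -0.0 q6end 1.39 shift 3.96 -0.719 1.003
eef_pos: [685.6, -100.7, 219.6]
ft_force: [-0.9, 0.2, -5.4]
opening: 0.329
t 111.1 pos [ 685.6 -100.7  219.6] yaw 0.04 F [-0.9  0.2 -5.4] op 0.329 grip 30.0
turn 0.0 q6end 1.39 shift 0.041 -0.009 1.027
```

```bash
python3 -m inch '[[[0.03,0,0.1],0,1],[[0,0,0.2],0,1],[[0,0,0.25],0,1],[[0,0,0.25],0,1],[[0,0,0.15],0,1],[[0,0,0.08],0,1],[[0,0,0.06],0,1],[[0,0,0.04],0,1],[[0,0,0],0,1],[[0,0,0],0,1]]'|grep -E 'eef|ft_'
for r in 1 2; do python3 -m inch '[[[0,0,0.03],0,1],[[0,0,0.01],0,1],[[0,0,0],0,1],[[0,0,0],0,1],[[0,0,0],0,1],[[0,0,0],0,1],[[0,0,0],0,1],[[0,0,0],0,1],[[0,0,0],0,1],[[0,0,0],0,1]]' | grep -E 'eef|ft_'; done
```

```text
eef_pos: [686.5, -101.2, 153.1]
ft_force: [-0.5, -1.4, -4.3]
eef_pos: [686.4, -101.2, 150.5]
ft_force: [0.1, -0.9, -4.8]
eef_pos: [687.0, -101.3, 150.1]
ft_force: [-1.8, 1.1, 10.6]
```

```bash
python3 -m inch '[[[0,0,-0.01],0,1],[[-0.06,0,0],0,1],[[-0.08,0,0],0,1],[[-0.08,0,0.01],0,1],[[-0.08,0,0.01],0,1],[[-0.08,0,0.01],0,1],[[-0.08,0,0.01],0,1],[[-0.04,0,0.01],0,1],[[0,0,0],0,1],[[0,0,0],0,1]]' | grep -E 'eef|ft_'
python3 -c "
from h import *
heldstate(.04)"
```

```text
eef_pos: [657.5, -102.5, 146.8]
ft_force: [5.7, 0.8, 6.6]
COM off along axis -233 t 116.2
0.83 1100 [233. 283.] [277. 207.]
[(0.86, 56.0, 90.0, 0.0), (0.85, 52.0, 90.0, 0.0), (0.84, 48.0, 90.0, 0.0), (0.84, 56.0, 85.0, 7.32), (0.83, 44.0, 90.0, 0.0), (0.82, 52.0, 85.0, 6.97), (0.8, 40.0, 90.0, 0.0), (0.79, 48.0, 85.0, 6.62)]
```

Upright. I'll release, rise, back away and check everything.

```bash
python3 -m inch '[[[0,0,0],0,0.3],[[0,0,0],0,0],[[0,0,0],0,-0.2],[[0,0,0],0,-0.2],[[0,0,0],0,-0.2],[[0,0,-0.2],0,-0.2],[[0,0,-0.5],0,-0.2],[[0,0,-0.7],0,-0.2],[[0,0,-0.6],0,-0.2],[[0,0,0],0,-0.2]]' | grep -E 'eef|ft_'
python3 -m inch '[[[0,0.4,0],0,-0.2],[[0,0.8,0],0,-0.2],[[0,0.8,0],0,-0.2],[[0,0.8,0],0,-0.2],[[0,0.8,0],0,-0.2],[[0,0.6,0],0,-0.2],[[0,0.2,0],0,-0.2],[[0,0,0],0,-0.2],[[0,0,0],0,-0.2],[[0,0,0],0,-0.2]]' | grep -E 'eef|ft_'
python3 - <<'E'
from h import *
ps=shots()
for q in ps: upright(q);print()
q=ps[1];cv2.imwrite('pics/l.png',cv2.resize(q['pixels'][60:420,160:640],(800,600))[:,:,::-1])
E
```

```text
eef_pos: [657.2, -102.6, 269.6]
ft_force: [0.1, -0.0, -0.4]
eef_pos: [667.3, -365.1, 265.9]
ft_force: [0.4, -0.1, -0.3]
up [ 5.9982e+02 -4.4370e+01  5.3000e-01  8.0000e-02] 0.93
up [ 6.6068e+02 -1.0180e+02  5.7000e-01  1.0000e-01] 0.9
up [6.5695e+02 2.8900e+01 5.5000e-01 6.0000e-02] 0.67
up [5.8421e+02 1.0640e+02 6.1000e-01 6.0000e-02] 0.62

up [ 6.576e+02 -9.998e+01  6.100e-01  7.000e-02] 0.95
up [ 5.9809e+02 -3.9220e+01  1.0000e-01  1.3000e-01] 0.89
up [5.8462e+02 1.0905e+02 5.9000e-01 3.0000e-02] 0.83
up [6.573e+02 3.387e+01 5.400e-01 5.000e-02] 0.7
```

View pics/l.png

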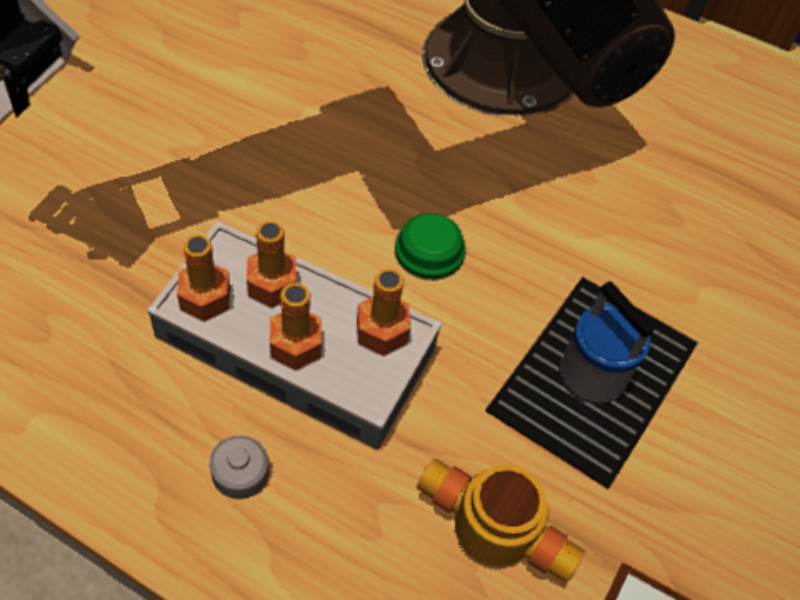

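All four tailpieces stand upright in the tray, at about (203,285), (272,270), (296,330) and (384,315) in the crop. The can is on the mat at (600,350), and the meter, cover and lock cap are where they started. I'll hand in.

```bash
python3 -c "
from cell import env
print(env.state()['t']);print(env.job_done())"
```

```text
119.15
the job is handed in; nothing more can be done
None
```

I handed the job in at 119 s: the one can present (blue) stands upright on the mat, all four tailpieces stand upright on their nuts in the tray, and the bystanders are untouched; I had no result back from the judge.

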